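# Start the blower and push the enclosure window up to its working-height mark

### The arm

A 7-joint arm with a two-finger parallel gripper is mounted at the origin on a cart in front of the work surface, level with it; the furniture and walls round the work are solid. World frame = base frame: x ahead of the robot, y to its left, z up, the work surface at z = 0. Lengths are in m, angles in rad, forces in N, time in s.
With the tool pointing down it reaches from about 0.4 to 0.9 m from the base axis. Payload 5.5 kg.
Tool frame: the origin (TCP) lies midway between the tips of the shut fingers; the grasp point (between the pads) lies 19 mm behind it (env.tcp_to_grasp is the distance from the TCP to the grasp point, in m); z points along the fingers, y is the line along which they close (so a half turn about z gives the same grasp; the last joint's range is limited). The gripper opens to 92 mm and grips with 3 to 60 N. Pads are 19 mm wide; open, the fingers measure 130 mm over their backs; the gripper's body (75 mm by 190 mm) begins 47 mm behind the grasp point.
Start: joints at [1.448, 0.501, -0.427, 1.55, 0.221, 1.138, -0.21], TCP at [0.245, -0.602, 0.207] pointing down, gripper open.
Joint ranges: [-2.88, 2.88], [-0.31, 2.03], [-1.54, 1.56], [0.2, 2.42], [-1.41, 4.55], [0.19, 2.02], [-2.57, 2.57]. Speed limits (rad/s): [2.57, 2.57, 3.14, 3.14, 3.14, 3.14, 3.14].

### API

Orientations are given as a 3x3 rotation matrix whose columns are the frame's x, y, z axes.
In Python, from cell import read_state, eyes, workorder, env gives the robot as it stands. The module is installed in compiled form; this text tells all that it offers.
- The arm moves only by the shell command python3 -m handwheel 'ROWS'. ROWS is text: rows parted by semicolons, each of 7 numbers parted by spaces: the opening, from 0 (shut) to 1 (fully open), then the shift along the tool's x, y, z in m, then the turn, a rotation vector about the tool's x, y, z in rad. A call has 1 to 20 rows; each row is the pose to reach, as a shift and turn from the pose commanded when the call began, along the tool's axes at that moment; what a row does not reach only later rows make up. A row lasts 1/12 s, in which the tool goes at most 41.7 mm and 7.16 degrees, less where a joint would pass 70% of its speed; a pose out of reach is approached as far as the arm can. A call with a gripper value outside its range is refused whole. The fingers move at their own pace and stop on an object; the grip force is fixed at half the most. Time passes only in rows, so rows that repeat a pose let the fingers close. It gives the time, the measured TCP pose, the force, the opening and the grip force at its end, in the units of the state.
- read_state(): the state, without advancing time (a new reading comes with each control period).
- eyes.capture(name): name is "side" or "top"; returns the picture (420x560x3 uint8, red, green, blue); there is no depth.
- eyes.get_calibration(name): a dict with "intrinsics" (3x3 intrinsics, pixels), "camera_from_world" (4x4, takes a point from world to camera coordinates). Camera axes: x right, y down, z forward; pixel columns grow to the right and rows downward; lengths in m; the calibration is good to about 2 mm. A picture is of the moment at which its call begins. get_calibration takes no time and is no camera call.
- workorder.finish_job(): hands the job in; it is judged then, once.
Trained networks look in the newest picture that a camera, given by its name, has taken for a name from the list of things; names that differ only in an ending like _2 or _b are one class to them, and where a whole thing is asked for, a point or a joint stands for the part that bears it (a point fixed in the world has none). Each returns a list of dicts, best first, with "confidence" (0 to 1); they miss things now and then, are a little off and sometimes report something else, mostly with a low value. They report only what shows in the picture. A call takes as long as a camera call.
- eyes.masks_of(camera, target): "pixels" (420x560 bool, what is visible of it) and "rect" ([centre column, centre row, width, height] in pixels, round what is visible of it).
The state is a dict: "time": time; "joint_pos": joint angles; "qd": joint speeds; "joint_torque": joint torques, N m; "tool_pos": TCP position; "ee_rot": TCP orientation; "force": force on the tool from outside, world axes, zero at the start; "torque": the same for the moment, N m; "grip_width": finger opening in m; "finger_force": force on a finger pad.
Only numpy, scipy, OpenCV 4.12 (cv2) and the standard library are available. Lean on these libraries where they do the work, as an engineer would, in place of code of your own. Each camera call takes 0.05 s, during which the arm holds its last target. There are 200 camera calls.

### The job

Get the small ventilated enclosure on the bench ready for work: first press its green blower button down until it stays in, so that air is already being drawn when the window opens. Then push the counterweighted front window up with your fingertips from beneath its lip until the underside of the lip is level with the red marker on the left column, and take the hand away. Only push: do not pinch the lip, and leave the glassware, bottle and stopper where they stand.

Things in the scene. Friction and masses are not known exactly. Their poses are not given: they have to be found in the camera images.
- hood: Bench-top ventilated enclosure, white with aluminium columns, 340 mm wide, 165 mm deep plus a front console, 515 mm high, on 45 mm feet, fixed. Origin: bench level, mid-width, at the window's front face; z up, x into the enclosure (the user stands on the -x side), y to the user's left. A sill under the window, top at z 87 mm, reaches 30 mm forward. Other points' axes are parallel.
- blower_button (a joint): Travel of the green push-button: 0 = out, 0.006 m = pressed fully in. It goes straight down, needs about 3 N, and stays where it is pushed (latches). It counts as on past 0.0045.
- button_top (a point): Centre of the top of the green button (30 mm across, 12 mm above its black bezel), facing up; it moves down with the button. With the button out it lies at x -112, y 57, z 101.5 mm in the enclosure's frame. It sits on a white console ahead of the sill: x -155 to -30, y 17 to 112 mm, 45 mm clear of the bench, top at z 86 mm.
- window (a joint): Height of the window above its lowest position, in m, 0 to 0.21; it slides straight up. Counterweights in the columns balance it: it stays at any height where it is left, and a steady push of about 5 N plus a little for speed moves it either way.
- lip_edge (a point): Middle of the front lower edge of the window's lip; rises with it (z = 130 mm plus the window's travel). The lip is an aluminium plate 240 mm long along y, 5 mm thick, with a flat underside, reaching 44 mm forward of the window. Below it is free space down to the sill and the bench, so fingertips slanting down at about 45 degrees reach under it from the front.
- lip_top (a point): Middle of the top of the black cover that slopes from the glass down to the lip plate, 24 mm above the lip's underside and at the window's front face; rises with it. Fingers that press the cover and the plate at the same time are pinching the lip.
- mark (a point): The marked height: a point on the white line of the red marker, a clip 40 mm wide and 22 mm high on the front of the left column (30 mm wide, centred at y 155 mm, 8 mm proud of the window), with its pointer towards the window. Its height differs from day to day (z 230 to 295 mm).
- water_bath: White water bath, a box about 250 mm square turned by 60 degrees, on the bench to the left of the enclosure, 205 mm high with a black chuck key lying on it (up to 216 mm): an obstacle, fixed. Origin: bench level, near its middle. Its nearest corner stays 100 mm or more from the green button; a small glass beaker, 71 mm high, stands before it.
- beaker: Glass beaker, 74 mm across, 96 mm high, standing inside the enclosure behind the window. Origin: centre of its underside. To be left alone.
- cylinder: Glass measuring cylinder with a blue foot, 62 mm across the foot, 211 mm high, standing inside the enclosure. Origin: centre of its underside. To be left alone.
- wash_bottle: White wash bottle with a red cap and spout, 72 mm across, 225 mm high, on the bench at the left of the enclosure. Origin: centre of its underside. To be left alone.
- stopper: Black rubber stopper, 26 mm across, 22 mm high, on the bench in front of the enclosure. Origin: centre of its underside. To be left alone.

How it is judged:
By the outcome, as a careful person would: the job done as asked, in the order asked, and still so for the second after the job is handed in, with the robot touching nothing.
It also fails if it takes over 48 s, if anything falls off the work surface, if the arm or the gripper's body presses on something with over 40 N, if the wrist force passes 120 N, or if a joint passes its speed limit or range.

## Working session

There is one attempt and no reset: what is moved stays moved. The work goes in short steps, Python scripts to look and compute and a shell command to move; the robot and the scene stay as the last step left them, time stands still between calls to the robot, and variables do not carry over. Pictures are saved under pics/ and viewed, at most 10 in all, crops included, and the job is handed in when it is done.

```bash
mkdir -p pics; cat > h.py <<'E'
import numpy as np, cv2
from cell import read_state, eyes, workorder, env
from scipy.optimize import least_squares
def proj(n,P):
    c=eyes.get_calibration(n);K=np.array(c["intrinsics"]);T=np.array(c["camera_from_world"])
    p=np.atleast_2d(P)@T[:3,:3].T+T[:3,3];q=p@K.T;return q[:,:2]/q[:,2:]
def ray(n,uv):
    c=eyes.get_calibration(n);K=np.array(c["intrinsics"]);T=np.array(c["camera_from_world"])
    R=T[:3,:3];o=-R.T@T[:3,3];d=R.T@np.linalg.inv(K)@[uv[0],uv[1],1];return o,d/np.linalg.norm(d)
def tri(obs):
    A=np.zeros((3,3));b=np.zeros(3)
    for n,uv in obs:
        o,d=ray(n,uv);M=np.eye(3)-np.outer(d,d);A+=M;b+=M@o
    return np.linalg.solve(A,b)
E
python3 - <<'E'
from h import *
np.set_printoptions(precision=4,suppress=True)
for n in("side","top"):
    im=eyes.capture(n);cv2.imwrite(f"pics/{n}0.png",cv2.resize(im[:,:,::-1],(784,588),interpolation=cv2.INTER_CUBIC))
    print(n,ray(n,(280,210)))
    for t in("button_top","blower_button","lip_edge","window","hood","water_bath","wash_bottle","stopper","mark"):
        try:print(t,[(round(m["confidence"],2),np.round(m["rect"],1).tolist(),np.round(np.argwhere(m["pixels"]).mean(0)[::-1],1)) for m in eyes.masks_of(n,t)[:2]])
        except Exception as e:print(t,e)
s=read_state();print(s["time"],s["tool_pos"],s["ee_rot"],s["grip_width"])
E
```

```text
side (array([0.3417, 0.4955, 0.5628]), array([ 0.1864, -0.8724, -0.4519]))
button_top [(0.48, [288.6, 160.2, 77.8, 129.2], array([284.5, 159.7]))]
blower_button []
lip_edge [(0.89, [288.5, 160.6, 78.4, 131.7], array([284.5, 159.6]))]
window [(0.72, [286.3, 162.4, 78.6, 126.8], array([284.3, 159.8]))]
hood [(0.62, [261.1, 141.0, 153.2, 228.7], array([260., 132.]))]
water_bath [(0.53, [287.8, 161.7, 78.8, 127.2], array([284.5, 159.8])), (0.4, [204.6, 225.8, 39.3, 35.7], array([200.5, 226. ]))]
wash_bottle [(0.73, [206.8, 225.9, 49.0, 31.4], array([199.2, 227.7]))]
stopper []
mark [(0.8, [244.5, 186.3, 28.8, 11.4], array([244.6, 185.9]))]
top (array([-0.1955, -0.2809,  1.11  ]), array([ 0.6164,  0.056 , -0.7855]))
button_top []
blower_button []
lip_edge [(0.92, [354.4, 170.7, 132.6, 54.5], array([337.9, 175.9]))]
window [(0.85, [353.5, 171.8, 132.4, 57.5], array([338.7, 175.9]))]
hood [(0.92, [371.6, 183.2, 197.1, 230.7], array([362.8, 134.5]))]
water_bath []
wash_bottle []
stopper []
mark []
1.0 [ 0.2446 -0.6022  0.2065] [[ 0.9265  0.3763  0.    ]
 [ 0.3763 -0.9265 -0.    ]
 [ 0.      0.     -1.    ]] 0.09197812746183819
```

View pics/side0.png

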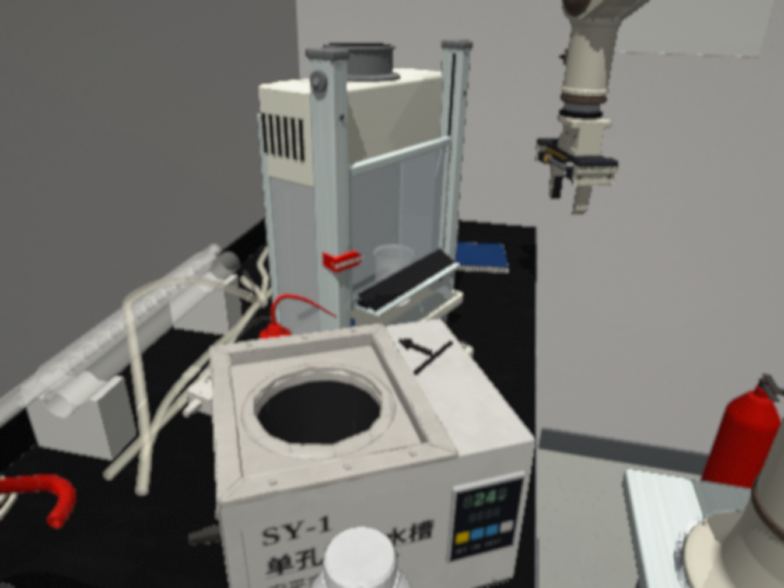

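View pics/top0.png

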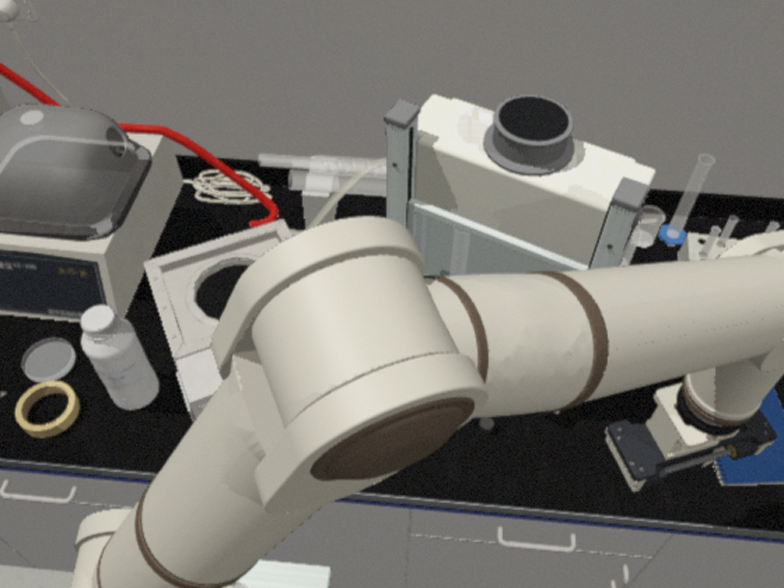

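The side view shows the lip from about (360,315) to (458,265), the red marker at (342,260), and the column caps at (328,53) and (457,44). In the top view the caps are at (402,108) and (630,190), and the arm hides the console. The water bath hides the button from the side.

```bash
python3 - <<'E'
from h import *
np.set_printoptions(precision=4,suppress=True)
s=1/1.4
L=tri([("side",(328*s,53*s)),("top",(402*s,108*s))]);R=tri([("side",(457*s,44*s)),("top",(630*s,190*s))])
print(L,R,np.linalg.norm(L-R))
y=(L-R)[:2];y/=np.linalg.norm(y);x=np.array([y[1],-y[0]]);print("y",y,"x",x)
M=(L+R)[:2]/2
# caps centred maybe x~+7
Rm=np.array([[x[0],y[0],0],[x[1],y[1],0],[0,0,1]])
for x0 in(0,.01,.02):
    O=np.r_[M-x*x0,0];w=lambda p:O+Rm@np.array(p)
    print(x0,O,"button",w([-.112,.057,.1015]))
    for p in([-.044,.12,.13],[-.044,-.12,.13],[-.008,.155,.25],[-.112,.057,.1015],[0,.14,.491],[-.008,.14,.5]):
        print(p,(proj("side",w(p))/s)[0],(proj("top",w(p))/s)[0])
E
python3 -c "
import cv2
a=cv2.imread('pics/side0.png')[220:370,260:500]
cv2.imwrite('pics/c1.png',cv2.resize(a,None,fx=3.2,fy=3.2,interpolation=cv2.INTER_CUBIC))"
```

```text
[ 0.5835 -0.2216  0.5104] [ 0.4602 -0.5065  0.5089] 0.3104442995373572
y [0.397  0.9178] x [ 0.9178 -0.397 ]
0 [ 0.5218 -0.364   0.    ] button [ 0.4417 -0.2672  0.1015]
[-0.044, 0.12, 0.13] [371.2422 323.2299] [404.4249 315.784 ]
[-0.044, -0.12, 0.13] [452.4261 271.592 ] [537.0835 374.8581]
[-0.008, 0.155, 0.25] [336.226 251.034] [397.2553 246.6818]
[-0.112, 0.057, 0.1015] [430.6082 336.7855] [418.1962 370.2275]
[0, 0.14, 0.491] [335.0219  67.0239] [411.9545 125.8872]
[-0.008, 0.14, 0.5] [339.7633  59.7131] [409.2939 123.8038]
0.01 [ 0.5127 -0.3601  0.    ] button [ 0.4325 -0.2633  0.1015]
[-0.044, 0.12, 0.13] [376.4878 325.2769] [401.5982 319.9638]
[-0.044, -0.12, 0.13] [457.1959 273.036 ] [534.7193 379.5717]
[-0.008, 0.155, 0.25] [341.6396 252.7675] [394.2353 250.7686]
[-0.112, 0.057, 0.1015] [436.0644 338.8583] [415.3547 374.7753]
[0, 0.14, 0.491] [341.1333  67.6371] [408.4214 130.0941]
[-0.008, 0.14, 0.5] [345.981   60.2793] [405.7027 128.0495]
0.02 [ 0.5035 -0.3561  0.    ] button [ 0.4233 -0.2593  0.1015]
[-0.044, 0.12, 0.13] [381.7969 327.3486] [398.7459 324.1815]
[-0.044, -0.12, 0.13] [462.0136 274.4946] [532.3325 384.3305]
[-0.008, 0.155, 0.25] [347.1237 254.5237] [391.1865 254.8945]
[-0.112, 0.057, 0.1015] [441.5849 340.9555] [412.4867 379.3654]
[0, 0.14, 0.491] [347.3348  68.2593] [404.8478 134.3491]
[-0.008, 0.14, 0.5] [352.2915  60.854 ] [402.0699 132.3444]
```

View pics/c1.png

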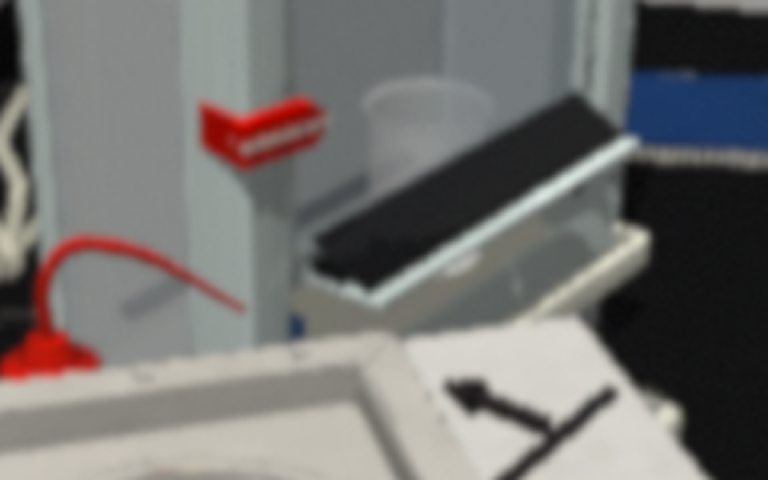

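The crop shows the lip's front corners at (376,314) and (459,264). They sit a little above the prediction for a closed window. The marker's white line is near (349,262). Next I find the bath outline and work out the first move.

```bash
cat >> h.py <<'E'
HX=np.array([.9178,-.397,0]);HY=np.array([.397,.9178,0]);O=np.array([.5127,-.3601,0])
H=np.c_[HX,HY,[0,0,1]]
def w(p):return O+H@np.array(p,float)
def tilt(deg):
    t=np.radians(deg);z=np.cos(t)*HX-np.sin(t)*np.array([0,0,1]);y=-HY;return np.c_[np.cross(y,z),y,z]
from scipy.spatial.transform import Rotation as Ro
def rows(P,R):
    s=read_state();A=np.array(s["ee_rot"]);d=A.T@(P-s["tool_pos"]);v=Ro.from_matrix(A.T@R).as_rotvec()
    print("target",np.round(P,4),"row",np.round(d,4),np.round(v,3),"n>=",np.linalg.norm(d)/.0417,np.degrees(np.linalg.norm(v))/7.16)
def here():
    s=read_state();A=np.array(s["ee_rot"]);print("t",s["time"],"tcp",np.round(s["tool_pos"],4),"hood",np.round(H.T@(s["tool_pos"]-O),4),"z in hood",np.round(H.T@A[:,2],3),"y",np.round(H.T@A[:,1],3),"F",np.round(s["force"],1),"q",np.round(s["joint_pos"],2))
E
python3 - <<'E'
from h import *
for uv in((212,350),(385,325),(443,320),(532,440),(218,500)):
    o,d=ray("side",np.array(uv)/1.4);p=o+d*(.205-o[2])/d[2];print(uv,p.round(3),"hood",(H.T@(p-O)).round(3))
rows(w([-.16,.02,.32]),tilt(50))
rows(w([-.2,.057,.25]),tilt(50))
E
```

```text
(212, 350) [ 0.657 -0.004  0.205] hood [-0.009  0.384  0.205]
(385, 325) [ 0.479 -0.11   0.205] hood [-0.13   0.216  0.205]
(443, 320) [ 0.411 -0.141  0.205] hood [-0.181  0.161  0.205]
(532, 440) [0.299 0.062 0.205] hood [-0.364  0.303  0.205]
(218, 500) [0.544 0.197 0.205] hood [-0.193  0.523  0.205]
target [ 0.3738 -0.2782  0.32  ] row [ 0.2416 -0.2516 -0.1135] [-0.277  0.66   0.761] n>= 8.795730308765103 8.361505232479477
target [ 0.3518 -0.2284  0.25  ] row [ 0.24   -0.306  -0.0435] [-0.277  0.66   0.761] n>= 9.383700121914336 8.361505232479477
```

```bash
cat >> h.py <<'E'
def pose(deg,yaw=0):
    c=Ro.from_euler('z',yaw,degrees=True).as_matrix();return c@tilt(deg)
E
python3 - <<'E'
from h import *
rows(w([-.18,-.03,.30]),pose(55,30))
E
```

```text
target [ 0.3356 -0.3162  0.3   ] row [ 0.1919 -0.2308 -0.0935] [-0.083  0.607  0.262] n>= 7.538853808907479 5.332090621254583
```

```bash
python3 -m handwheel '0 0 0 -0.04 0 0 0; 0 0.02 -0.03 -0.08 0 0.1 0.05; 0 0.05 -0.06 -0.095 -0.02 0.2 0.09; 0 0.08 -0.1 -0.095 -0.04 0.3 0.13; 0 0.11 -0.13 -0.095 -0.05 0.4 0.17; 0 0.14 -0.17 -0.095 -0.06 0.5 0.21; 0 0.17 -0.2 -0.095 -0.08 0.55 0.24; 0 0.192 -0.231 -0.094 -0.083 0.607 0.262; 0 0.192 -0.231 -0.094 -0.083 0.607 0.262; 0 0.192 -0.231 -0.094 -0.083 0.607 0.262'
python3 - <<'E'
from h import *
here()
ims=[]
for n in("side","top"):
    ims.append(eyes.capture(n))
    for t in("button_top","blower_button","lip_edge","stopper","mark"):
        print(n,t,[(round(m["confidence"],2),np.round(m["rect"],1).tolist()) for m in eyes.masks_of(n,t)[:2]])
cv2.imwrite("pics/top1.png",cv2.resize(ims[1][:,:,::-1],(784,588),interpolation=cv2.INTER_CUBIC))
rows(w([-.112,.057,.16]),pose(55,30))
E
```

```text
time: 1.83
tool_pos: [0.3357, -0.3098, 0.2989]
ee_rot: [[0.815, 0.119, 0.567], [0.096, -0.993, 0.07], [0.571, -0.002, -0.821]]
force: [-0.3, 0.2, -0.0]
grip_width: 0.0299
finger_force: 0.0
t 1.8333 tcp [ 0.3357 -0.3098  0.2989] hood [-0.1824 -0.0241  0.2989] z in hood [ 0.492  0.289 -0.821] y [ 0.503 -0.864 -0.002] F [-0.3  0.2 -0. ] q [ 1.81 -0.1  -0.6   2.18 -0.77  1.03  0.16]
side button_top []
side blower_button []
side lip_edge [(0.78, [286.5, 160.6, 81.3, 130.7])]
side stopper []
side mark [(0.88, [245.4, 185.6, 29.8, 15.9])]
top button_top []
top blower_button []
top lip_edge [(0.79, [353.6, 188.9, 135.1, 93.0])]
top stopper []
top mark [(0.46, [280.4, 184.4, 16.2, 17.9])]
target [ 0.4325 -0.2633  0.16  ] row [ 0.0032 -0.0413  0.1738] [-0. -0. -0.] n>= 4.2840607125789 0.003887337279696597
```

View pics/top1.png

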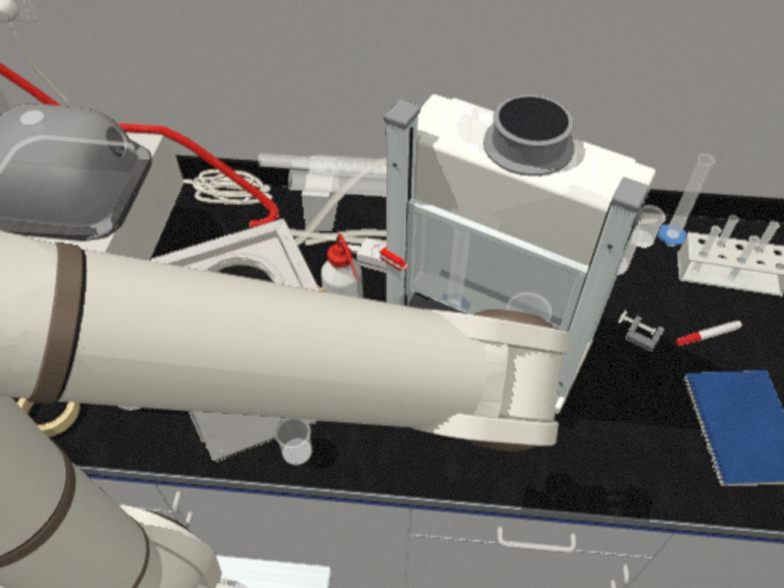

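The top view now shows the marker at about (393,258), but the forearm still hides the console. I check the hood fit against the marker, then move above the button.

```bash
python3 - <<'E'
from h import *
p=tri([("side",(245,186)),("top",(280.6,184.4))]);print("mark",p,"hood",H.T@(p-O))
o,d=ray("top",np.array((487,423))/1.4);q=o+d*(.022-o[2])/d[2];print("stopper?",q,H.T@(q-O))
for nm,(sd,tp) in {"Rcap":((457,44),(630,190)),"Lcap":((328,53),(402,108))}.items():
    print(nm,H.T@(tri([("side",np.array(sd)/1.4),("top",np.array(tp)/1.4)])-O))
# glass top edge corners from side & top: left (352,168)/(413,203), right (450,140)/(586,268)
for a,b in(((352,168),(413,203)),((450,140),(586,268))):print("bar",H.T@(tri([("side",np.array(a)/1.4),("top",np.array(b)/1.4)])-O))
E
python3 -m handwheel '0 0 -0.02 0.04 0 0 0; 0 0 -0.03 0.08 0 0 0; 0 0.002 -0.041 0.12 0 0 0; 0 0.003 -0.041 0.15 0 0 0; 0 0.003 -0.041 0.174 0 0 0; 0 0.003 -0.041 0.174 0 0 0; 0 0.003 -0.041 0.174 0 0 0'
python3 - <<'E'
from h import *
here()
im=eyes.capture("top");im2=eyes.capture("side")
a=np.hstack([im[150:400,180:460],im2[100:350,180:460]])[:,:,::-1]
cv2.imwrite("pics/b.png",cv2.resize(a,(795,355),interpolation=cv2.INTER_CUBIC))
E
```

```text
mark [ 0.56340298 -0.21301288  0.23824301] hood [-0.01185839  0.15512564  0.23824301]
stopper? [ 0.39915126 -0.38936062  0.022     ] [-0.09259857 -0.07193425  0.022     ]
Rcap [ 0.00993209 -0.15519877  0.5089366 ]
Lcap [0.00994276 0.15523675 0.51040726]
bar [-0.00415434  0.127017    0.36447551]
bar [ 0.00114566 -0.13623477  0.36119812]
time: 3.02
tool_pos: [0.4328, -0.2619, 0.1591]
ee_rot: [[0.813, 0.117, 0.57], [0.094, -0.993, 0.07], [0.574, -0.004, -0.819]]
force: [0.6, -0.0, -0.1]
grip_width: 0.0006
finger_force: 0.0
t 3.0167 tcp [ 0.4328 -0.2619  0.1591] hood [-0.1123  0.0584  0.1591] z in hood [ 0.495  0.291 -0.819] y [ 0.502 -0.865 -0.004] F [ 0.6 -0.  -0.1] q [ 1.6   0.21 -0.79  2.32 -0.88  0.45  0.15]
```

View pics/b.png

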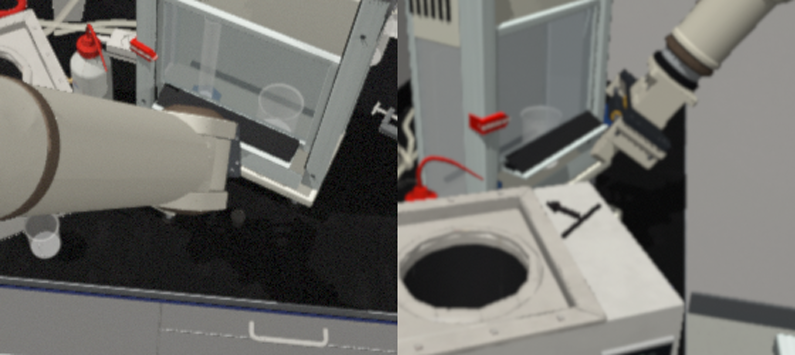

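The top crop shows the lip and the sill edge, and the gripper sits over the console, clear of the bath. The small dark stopper is at about (238,215). The side crop shows the closed fingers coming down towards the hidden button. Now I press slowly, straight down.

```bash
python3 -m handwheel '0 -0.010 0 0.014 0 0 0; 0 -0.020 0 0.029 0 0 0; 0 -0.025 0 0.036 0 0 0; 0 -0.0275 0 0.039 0 0 0; 0 -0.029 0 0.041 0 0 0; 0 -0.029 0 0.041 0 0 0'; python3 -c "from h import *;here()"
```

```text
time: 3.62
tool_pos: [0.432, -0.2647, 0.1101]
ee_rot: [[0.814, 0.113, 0.57], [0.094, -0.994, 0.064], [0.574, 0.002, -0.819]]
force: [0.0, 0.8, 0.1]
grip_width: 0.0006
finger_force: 0.0
t 3.6167 tcp [ 0.432  -0.2647  0.1101] hood [-0.1119  0.0555  0.1101] z in hood [ 0.498  0.285 -0.819] y [ 0.499 -0.867  0.002] F [0.  0.8 0.1] q [ 1.61  0.37 -0.83  2.35 -0.93  0.28  0.28]
```

```bash
python3 -m handwheel '0 -0.0012 0 0.0016 0 0 0; 0 -0.0023 0 0.0033 0 0 0; 0 -0.0023 0 0.0033 0 0 0'; python3 -m handwheel '0 -0.0012 0 0.0016 0 0 0; 0 -0.0012 0 0.0016 0 0 0';python3 -m handwheel '0 -0.0012 0 0.0016 0 0 0; 0 -0.0012 0 0.0016 0 0 0';  python3 -c "from h import *;here()"
```

```text
time: 3.87
tool_pos: [0.4322, -0.264, 0.1057]
ee_rot: [[0.814, 0.115, 0.57], [0.095, -0.993, 0.065], [0.574, 0.001, -0.819]]
force: [-0.6, 0.2, -0.4]
grip_width: 0.0005
finger_force: 0.0
time: 4.03
tool_pos: [0.4321, -0.2636, 0.1034]
ee_rot: [[0.814, 0.115, 0.57], [0.095, -0.993, 0.066], [0.574, 0.001, -0.819]]
force: [-0.1, -0.5, -0.2]
grip_width: 0.0
finger_force: 0.0
time: 4.2
tool_pos: [0.432, -0.2635, 0.1012]
ee_rot: [[0.814, 0.115, 0.57], [0.094, -0.993, 0.066], [0.574, 0.0, -0.819]]
force: [0.2, 0.5, -0.2]
grip_width: 0.0006
finger_force: 0.0
t 4.2 tcp [ 0.432  -0.2635  0.1012] hood [-0.1124  0.0567  0.1012] z in hood [ 0.497  0.287 -0.819] y [ 0.5   -0.866  0.   ] F [ 0.2  0.5 -0.2] q [ 1.61  0.4  -0.83  2.36 -0.95  0.26  0.3 ]
```

```bash
for i in 1 2; do :; done; python3 -m handwheel '0 -0.0012 0 0.0016 0 0 0; 0 -0.0012 0 0.0016 0 0 0'|grep -E 'tool_pos|force: \[';python3 -m handwheel '0 -0.0012 0 0.0016 0 0 0; 0 -0.0012 0 0.0016 0 0 0'|grep -E 'tool_pos|force: \['; python3 -m handwheel '0 -0.0012 0 0.0016 0 0 0; 0 -0.0012 0 0.0016 0 0 0'|grep -E 'tool_pos|force: \['
```

```text
tool_pos: [0.4319, -0.2634, 0.0992]
force: [-0.5, 0.2, -1.0]
tool_pos: [0.4319, -0.2634, 0.0972]
force: [-0.9, 0.1, 0.4]
tool_pos: [0.4318, -0.2635, 0.0952]
force: [0.3, 0.4, 0.1]
```

```bash
python3 - <<'E'
from h import *
here()
im=eyes.capture("side");im2=eyes.capture("top")
def P(n,p):return proj(n,w(p))[0].round(1)
for p in([-.155,.017,.086],[-.155,.112,.086],[-.03,.017,.086],[-.112,.057,.1015],[-.03,-.17,.087],[-.03,.17,.087]):print(p,P("side",p),P("top",p))
print("tcp",proj("side",read_state()["tool_pos"]),proj("top",read_state()["tool_pos"]))
a=im[150:300,250:410];b=im2[200:350,240:400]
cv2.imwrite("pics/c.png",cv2.resize(np.hstack([a,b])[:,:,::-1],(800,375),interpolation=cv2.INTER_CUBIC))
E
```

```text
t 4.7 tcp [ 0.4318 -0.2635  0.0952] hood [-0.1126  0.0565  0.0952] z in hood [ 0.497  0.287 -0.819] y [ 0.5   -0.866  0.   ] F [0.3 0.4 0.1] q [ 1.61  0.42 -0.84  2.36 -0.96  0.24  0.33]
[-0.155, 0.017, 0.086] [337.4 246.9] [303.3 293.1]
[-0.155, 0.112, 0.086] [314.6 266.6] [266.6 275.3]
[-0.03, 0.017, 0.086] [290.6 229.5] [327.5 252.4]
[-0.112, 0.057, 0.1015] [311.5 242. ] [296.7 267.7]
[-0.03, -0.17, 0.087] [330.3 202.1] [401.8 285.6]
[-0.03, 0.17, 0.087] [248.8 257.6] [271.5 226.8]
tcp [[311.60580625 244.44101368]] [[296.67897377 269.34037678]]
```

View pics/c.png

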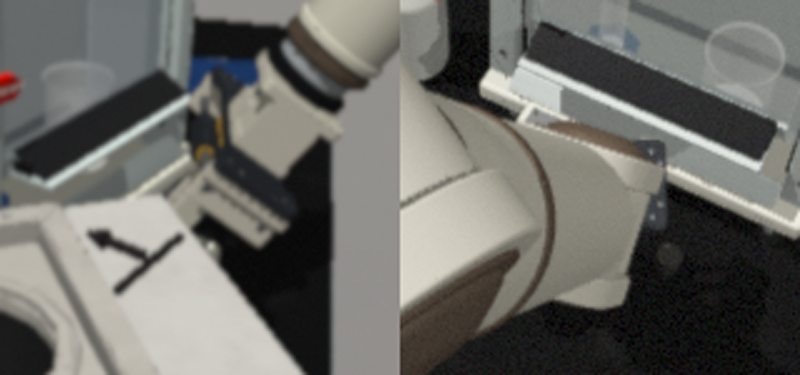

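The side crop shows the fingers coming down behind the bath, with the sill's left front corner at about (483,80) in the top crop, a few mm from my prediction. No contact force yet, so I go down a little more.

```bash
python3 -m handwheel '0 -0.0006 0 0.0008 0 0 0; 0 -0.0012 0 0.0016 0 0 0'|grep -E 'tool_pos|force: \[';python3 -m handwheel '0 -0.0006 0 0.0008 0 0 0; 0 -0.0012 0 0.0016 0 0 0'|grep -E 'tool_pos|force: \['
```

```text
tool_pos: [0.4319, -0.2638, 0.0935]
force: [-0.1, 0.0, -1.1]
tool_pos: [0.4318, -0.2636, 0.0914]
force: [-0.0, 0.4, 0.5]
```

```bash
python3 - <<'E'
from h import *
# refine hood pose with top-view & side-view features (full-res px)
f=lambda u,v:np.array([240+(u-400)/2.5,200+v/2.5]); g=lambda u,v:np.array([250+u/2.5,150+v/2.5])
for p in([-.03,.17,.087],[-.03,.112,.086],[-.044,.12,.13],[-.044,-.12,.13],[-.044,.12,.142],[-.044,-.12,.142]):
    a=proj("top",w(p))[0];b=proj("side",w(p))[0]
    print(p,"topcrop",(a-[240,200])*2.5+[400,0],"sidecrop",(b-[250,150])*2.5)
p=tri([("top",f(517,72)),("side",g(40,186))]);print("lipL",H.T@(p-O))
p=tri([("top",f(762,168)),("side",g(192,98))]);print("lipR",H.T@(p-O))
here()
E
```

```text
[-0.03, 0.17, 0.087] topcrop [478.63673894  67.11237741] sidecrop [ -3.07321683 269.02333827]
[-0.03, 0.112, 0.086] topcrop [530.58739934  91.15211181] sidecrop [ 39.65008114 240.89797278]
[-0.044, 0.12, 0.13] topcrop [517.1909157   71.32932046] sidecrop [ 47.26050753 205.81912961]
[-0.044, -0.12, 0.13] topcrop [754.90419864 177.75862437] sidecrop [191.37298075 112.54079683]
[-0.044, 0.12, 0.142] topcrop [517.3924964   63.73589743] sidecrop [ 47.39291559 193.38852043]
[-0.044, -0.12, 0.142] topcrop [757.09529174 170.58913717] sidecrop [192.23190692 101.72723739]
lipL [-0.04308581  0.11898718  0.14207923]
lipR [-0.04145676 -0.12307165  0.14455517]
t 5.1333 tcp [ 0.4318 -0.2636  0.0914] hood [-0.1126  0.0564  0.0914] z in hood [ 0.497  0.286 -0.819] y [ 0.5   -0.866  0.   ] F [-0.   0.4  0.5] q [ 1.6   0.43 -0.83  2.36 -0.98  0.23  0.35]
```

```bash
python3 - <<'E'
from h import *
s=read_state();A=np.array(s["ee_rot"]);t=np.array(s["tool_pos"])
im=eyes.capture("side")[120:300,250:440];im=cv2.resize(im[:,:,::-1],None,fx=4,fy=3.3333,interpolation=cv2.INTER_CUBIC).copy()
im=cv2.resize(eyes.capture("side")[130:280,260:420][:,:,::-1],(800,600)[:2] and (640,600),interpolation=cv2.INTER_CUBIC)
def px(P):return [tuple(int(v) for v in ((q-[260,130])*4)) for q in proj("side",P)]
im=cv2.resize(im,(640,600))
for b in(0,.03,.066):
    for x in(-.0095,.0095):
        cv2.circle(im,px(t-b*A[:,2]+x*A[:,0])[0],3,(0,255,0),-1)
for y in(-.095,.095):
    for x in(-.0375,.0375):cv2.circle(im,px(t-.066*A[:,2]+x*A[:,0]+y*A[:,1])[0],4,(255,0,255),-1)
th=np.linspace(0,6.28,40)
for q in px(np.array([w([-.112+.015*np.cos(a),.057+.015*np.sin(a),.1015]) for a in th])):cv2.circle(im,q,1,(0,0,255),-1)
cv2.imwrite("pics/d.png",im);print(s["joint_torque"])
E
```

```text
[  0.05740769 -31.38085485  -7.82446414 -15.67520142  -0.58273919
   1.13527268  -0.12955776]
```

View pics/d.png

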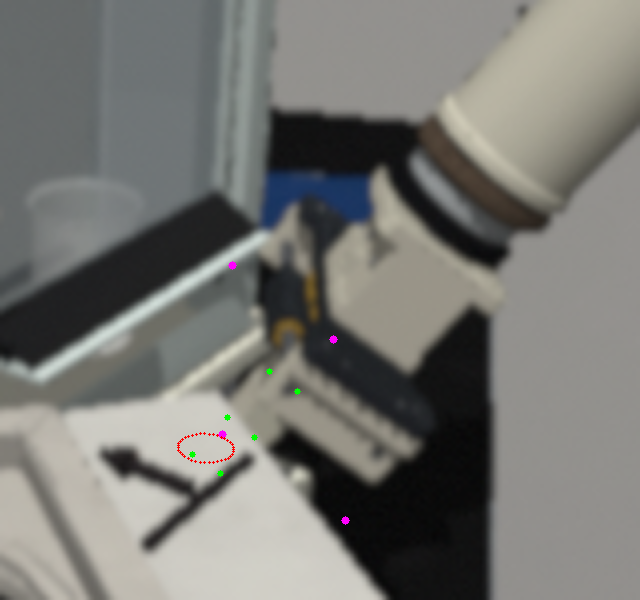

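The overlay has the fingers on the expected axis. The console corner appears at (300,475), where I predicted it, so the aim is right and I keep going down gently.

```bash
python3 -m handwheel '0 -0.0006 0 0.0008 0 0 0; 0 -0.0006 0 0.0008 0 0 0'|grep -E 'tool_pos|force: \[';python3 -m handwheel '0 -0.0006 0 0.0008 0 0 0; 0 -0.0006 0 0.0008 0 0 0'|grep -E 'tool_pos|force: \[';python3 -m handwheel '0 -0.0006 0 0.0008 0 0 0; 0 -0.0006 0 0.0008 0 0 0'|grep -E 'tool_pos|force: \['
```

```text
tool_pos: [0.4317, -0.2636, 0.0904]
force: [0.4, -0.2, -0.1]
tool_pos: [0.4317, -0.2636, 0.0894]
force: [0.4, -0.2, 0.6]
tool_pos: [0.4316, -0.2636, 0.0883]
force: [0.4, -0.2, -0.2]
```

```bash
python3 -m handwheel '0 -0.0006 0 0.0008 0 0 0; 0 -0.0006 0 0.0008 0 0 0'|grep -E 'tool_pos|force: \[';python3 -m handwheel '0 -0.0006 0 0.0008 0 0 0; 0 -0.0006 0 0.0008 0 0 0'|grep -E 'tool_pos|force: \[';python3 -m handwheel '0 -0.0006 0 0.0008 0 0 0; 0 -0.0006 0 0.0008 0 0 0'|grep -E 'tool_pos|force: \[';python3 -c "from h import *;here()"
```

```text
tool_pos: [0.4318, -0.2636, 0.0875]
force: [-0.6, 0.5, 1.9]
tool_pos: [0.4318, -0.2636, 0.0866]
force: [0.2, -0.1, 3.2]
tool_pos: [0.4318, -0.2636, 0.0855]
force: [1.2, 0.4, 3.6]
t 6.2333 tcp [ 0.4318 -0.2636  0.0855] hood [-0.1126  0.0564  0.0855] z in hood [ 0.497  0.287 -0.819] y [ 0.5   -0.866  0.   ] F [1.2 0.4 3.6] q [ 1.59  0.44 -0.82  2.36 -1.02  0.21  0.4 ]
```

Contact at about z 0.088, holding 3–4 N, so the button is moving. I continue, watching joint 6.

```bash
python3 -m handwheel '0 -0.0006 0 0.0008 0 0 0; 0 -0.0012 0 0.0016 0 0 0; 0 -0.0012 0 0.0016 0 0 0'|grep -E 'tool_pos|force: \[';python3 -m handwheel '0 -0.0006 0 0.0008 0 0 0; 0 -0.0006 0 0.0008 0 0 0'|grep -E 'tool_pos|force: \[';python3 -c "from h import *;here()"
```

```text
tool_pos: [0.4315, -0.2637, 0.0834]
force: [-0.6, 0.2, 2.7]
tool_pos: [0.4315, -0.2636, 0.0824]
force: [0.3, -0.3, 2.5]
t 6.65 tcp [ 0.4315 -0.2636  0.0824] hood [-0.1128  0.0563  0.0824] z in hood [ 0.497  0.286 -0.819] y [ 0.5   -0.866  0.   ] F [ 0.3 -0.3  2.5] q [ 1.59  0.45 -0.81  2.36 -1.05  0.21  0.44]
```

```bash
python3 -m handwheel '0 -0.0006 0 0.0008 0 0 0; 0 -0.0006 0 0.0008 0 0 0'|grep -E 'tool_pos|force: \[';python3 -m handwheel '0 -0.0006 0 0.0008 0 0 0; 0 -0.0006 0 0.0008 0 0 0'|grep -E 'tool_pos|force: \[';python3 -m handwheel '0 -0.0006 0 0.0008 0 0 0; 0 -0.0006 0 0.0008 0 0 0'|grep -E 'tool_pos|force: \[';python3 -c "from h import *;here()"
```

```text
tool_pos: [0.4314, -0.2637, 0.0814]
force: [-0.3, -0.2, 2.3]
tool_pos: [0.4316, -0.2637, 0.0805]
force: [-0.9, -0.1, 4.8]
tool_pos: [0.4318, -0.2637, 0.0798]
force: [-2.1, 1.4, 9.6]
t 7.15 tcp [ 0.4318 -0.2637  0.0798] hood [-0.1125  0.0564  0.0798] z in hood [ 0.497  0.287 -0.819] y [ 0.5   -0.866  0.001] F [-2.1  1.4  9.6] q [ 1.58  0.46 -0.8   2.37 -1.08  0.21  0.47]
```

The force rises steeply at z≈0.080 after about 6.5 mm of travel, so the button is fully in. I lift off straight up, then compute the approach to the lip.

```bash
python3 -m handwheel '0 0.006 0 -0.008 0 0 0; 0 0.023 0 -0.033 0 0 0; 0 0.046 0 -0.065 0 0 0; 0 0.046 0 -0.065 0 0 0'|grep -E 'tool_pos|force: \['
python3 - <<'E'
from h import *
here()
rows(w([-.16,-.04,.20]),pose(45,0))
rows(w([-.09,-.04,.10]),pose(45,0))
rows(w([-.09,-.04,.10]),pose(48,15))
E
```

```text
tool_pos: [0.4339, -0.2669, 0.1657]
force: [0.8, -2.1, 0.5]
t 7.4833 tcp [ 0.4339 -0.2669  0.1657] hood [-0.1094  0.0543  0.1657] z in hood [ 0.503  0.279 -0.818] y [ 0.5   -0.866  0.012] F [ 0.8 -2.1  0.5] q [ 1.47  0.17 -0.66  2.32 -0.93  0.48  0.2 ]
target [ 0.35   -0.3333  0.2   ] row [-0.055   0.0568 -0.0798] [-0.328  0.165  0.409] n>= 2.6949666298367525 4.396299535011575
target [ 0.4142 -0.3611  0.1   ] row [-0.0632  0.0905  0.0372] [-0.328  0.165  0.409] n>= 2.794273639767524 4.396299535011575
target [ 0.4142 -0.3611  0.1   ] row [-0.0632  0.0905  0.0372] [-0.153  0.118  0.212] n>= 2.794273639767524 2.2973778167384578
```

```bash
python3 -m handwheel '0 -0.014 0.015 -0.02 -0.08 0.04 0.1; 0 -0.028 0.029 -0.04 -0.16 0.08 0.2; 0 -0.042 0.043 -0.06 -0.25 0.12 0.3; 0 -0.055 0.057 -0.08 -0.328 0.165 0.409; 0 -0.055 0.057 -0.08 -0.328 0.165 0.409; 0 -0.055 0.057 -0.08 -0.328 0.165 0.409; 0 -0.055 0.057 -0.08 -0.328 0.165 0.409'|grep -E 'tool_pos|force: \['
python3 - <<'E'
from h import *
here()
rows(w([-.09,-.04,.10]),pose(45,0))
E
```

```text
tool_pos: [0.3594, -0.3367, 0.194]
force: [0.5, -0.2, -0.2]
t 8.0667 tcp [ 0.3594 -0.3367  0.194 ] hood [-0.15   -0.0394  0.194 ] z in hood [ 0.644  0.114 -0.757] y [ 0.154 -0.988 -0.018] F [ 0.5 -0.2 -0.2] q [ 2.48  0.2  -1.44  2.42 -1.04  0.38  0.19]
target [ 0.4142 -0.3611  0.1   ] row [-0.0165  0.0116  0.1097] [-0.119  0.074  0.101] n>= 2.674039343825154 1.3832060833241395
```

```bash
python3 -m handwheel '0 -0.004 0.003 0.03 0 0 0; 0 -0.008 0.006 0.06 0 0 0; 0 -0.0165 0.012 0.09 0 0 0; 0 -0.0165 0.012 0.11 0 0 0; 0 -0.0165 0.012 0.11 0 0 0; 0 -0.0165 0.012 0.11 0 0 0'|grep -E 'tool_pos|force: \['
python3 - <<'E'
from h import *
here()
rows(w([-.055,-.04,.09]),pose(45,0))
E
```

```text
tool_pos: [0.4102, -0.371, 0.1157]
force: [0.8, 0.4, 0.4]
t 8.5667 tcp [ 0.4102 -0.371   0.1157] hood [-0.0897 -0.0507  0.1157] z in hood [ 0.622  0.141 -0.771] y [ 0.174 -0.984 -0.039] F [0.8 0.4 0.4] q [ 1.77  0.43 -0.85  2.34 -1.41  0.19  0.59]
target [ 0.4463 -0.375   0.09  ] row [ 0.0113 -0.0035  0.0429] [-0.147  0.098  0.103] n>= 1.0677384367292075 1.6404849978632823
```

The wrist has run into the limits of joints 5 and 6 on this branch. I back off to free space and turn the tool towards the other side, where joint 5 has room.

```bash
python3 -m handwheel '0 0.0165 -0.012 -0.03 0 0 0; 0 0.0165 -0.012 -0.06 0 0 0; 0 0.0165 -0.012 -0.06 0 0 0'|grep -E 'tool_pos|force: \['
python3 - <<'E'
from h import *
here()
rows(w([-.14,-.17,.28]),pose(68,-40))
E
```

```text
tool_pos: [0.3858, -0.3549, 0.1778]
force: [0.2, 0.1, -0.2]
t 8.8167 tcp [ 0.3858 -0.3549  0.1778] hood [-0.1185 -0.0456  0.1778] z in hood [ 0.624  0.135 -0.77 ] y [ 0.174 -0.984 -0.032] F [ 0.2  0.1 -0.2] q [ 1.74  0.16 -0.73  2.36 -1.19  0.43  0.28]
target [ 0.3167 -0.4605  0.28  ] row [ 0.0347  0.1154 -0.1089] [-0.475 -0.273  0.737] n>= 3.8947881810946283 7.345359431812118
```

```bash
python3 -m handwheel '0 0.005 0.015 -0.03 -0.06 -0.03 0.09; 0 0.01 0.03 -0.05 -0.12 -0.06 0.18; 0 0.02 0.05 -0.07 -0.18 -0.1 0.27; 0 0.03 0.08 -0.09 -0.24 -0.14 0.36; 0 0.035 0.115 -0.109 -0.3 -0.18 0.46; 0 0.035 0.115 -0.109 -0.36 -0.21 0.56; 0 0.035 0.115 -0.109 -0.42 -0.24 0.65; 0 0.035 0.115 -0.109 -0.475 -0.273 0.737; 0 0.035 0.115 -0.109 -0.475 -0.273 0.737'|grep -E 'tool_pos|force: \['
python3 - <<'E'
from h import *
here()
rows(w([-.14,-.17,.28]),pose(50,-60))
E
```

```text
tool_pos: [0.3178, -0.4598, 0.2757]
force: [-0.1, -0.4, -0.3]
t 9.5667 tcp [ 0.3178 -0.4598  0.2757] hood [-0.1393 -0.1689  0.2757] z in hood [ 0.404 -0.163 -0.9  ] y [-0.455 -0.889 -0.043] F [-0.1 -0.4 -0.3] q [ 1.71 -0.01 -0.72  2.09 -0.16  0.62 -1.37]
target [ 0.3167 -0.4605  0.28  ] row [ 0.0017  0.0011 -0.004 ] [-0.348  0.255  0.461] n>= 0.10758384121279958 5.0473925681073855
```

```bash
python3 -m handwheel '0 0 0 0 0 0 0.12; 0 0 0 0 0 0 0.24; 0 0 0 0 0 0 0.36; 0 0 0 0 0 0 0.36'|grep -E 'tool_pos|force: \['
python3 -c "from h import *;here()"
```

```text
tool_pos: [0.3185, -0.458, 0.2744]
force: [-0.3, 0.4, -0.4]
t 9.9 tcp [ 0.3185 -0.458   0.2744] hood [-0.1394 -0.167   0.2744] z in hood [ 0.404 -0.159 -0.901] y [-0.704 -0.682 -0.196] F [-0.3  0.4 -0.4] q [ 1.71 -0.01 -0.73  2.1  -0.17  0.62 -1.72]
```

```bash
python3 -m handwheel '0 0 0 0 0 0 -0.12; 0 0 0 0 0 0 -0.24; 0 0 0 0 0 0 -0.36; 0 0 0 0 0 0 -0.48; 0 0 0 0 0 0 -0.6; 0 0 0 0 0 0 -0.72; 0 0 0 0 0 0 -0.84; 0 0 0 0 0 0 -0.96; 0 0 0 0 0 0 -1.08; 0 0 0 0 0 0 -1.2; 0 0 0 0 0 0 -1.32; 0 0 0 0 0 0 -1.44; 0 0 0 0 0 0 -1.56; 0 0 0 0 0 0 -1.68; 0 0 0 0 0 0 -1.8; 0 0 0 0 0 0 -1.92; 0 0 0 0 0 0 -2.04; 0 0 0 0 0 0 -2.16; 0 0 0 0 0 0 -2.28'|grep -E 'tool_pos|force: \['
python3 - <<'E'
from h import *
here()
F=np.diag([-1,-1,1.])
rows(w([-.14,-.17,.28]),pose(65,-60)@F)
rows(w([-.14,-.17,.28]),pose(50,-60)@F)
E
```

```text
tool_pos: [0.3184, -0.4582, 0.2745]
force: [-0.5, 0.1, 0.7]
t 11.4833 tcp [ 0.3184 -0.4582  0.2745] hood [-0.1394 -0.1672  0.2745] z in hood [ 0.404 -0.159 -0.901] y [ 0.904 -0.083  0.42 ] F [-0.5  0.1  0.7] q [ 1.68 -0.01 -0.69  2.1  -0.17  0.62  0.57]
target [ 0.3167 -0.4605  0.28  ] row [-0.0034  0.002  -0.0047] [ 0.237 -0.167 -0.698] n>= 0.14798653517182972 6.047060264499262
target [ 0.3167 -0.4605  0.28  ] row [-0.0034  0.002  -0.0047] [ 0.145 -0.417 -0.728] n>= 0.14798653517182972 6.808176117583179
```

```bash
python3 -m handwheel '0 0 0 0 0.04 -0.03 -0.12; 0 0 0 0 0.08 -0.06 -0.24; 0 0 0 0 0.12 -0.09 -0.35; 0 0 0 0 0.16 -0.12 -0.47; 0 0 0 0 0.2 -0.14 -0.58; 0 0 0 0 0.237 -0.167 -0.698; 0 0 0 0 0.19 -0.29 -0.71; 0 0 0 0 0.145 -0.417 -0.728; 0 0 0 0 0.145 -0.417 -0.728'|grep -E 'tool_pos|force: \['
python3 - <<'E'
from h import *
here()
F=np.diag([-1,-1,1.])
rows(w([-.14,-.17,.28]),pose(40,-50)@F)
rows(w([-.14,-.14,.26]),pose(40,-25)@F)
E
```

```text
tool_pos: [0.3189, -0.4569, 0.274]
force: [-0.8, -0.7, -0.2]
t 12.2333 tcp [ 0.3189 -0.4569  0.274 ] hood [-0.1394 -0.1658  0.274 ] z in hood [ 0.32  -0.557 -0.766] y [0.867 0.498 0.   ] F [-0.8 -0.7 -0.2] q [ 1.44 -0.01 -0.86  2.23  0.92  0.66  0.01]
target [ 0.3167 -0.4605  0.28  ] row [-0.0065 -0.0026 -0.0025] [-0.125 -0.174 -0.125] n>= 0.17767477462004444 1.9888570958026248
target [ 0.3286 -0.433   0.26  ] row [ 0.0263  0.0123 -0.0039] [-0.434 -0.169 -0.434] n>= 0.7026988733520685 5.096923799803089
```

```bash
python3 -m handwheel '0 0 0 0 -0.06 -0.09 -0.06; 0 0 0 0 -0.125 -0.174 -0.125; 0 0.007 0.003 0 -0.2 -0.174 -0.2; 0 0.013 0.006 0 -0.28 -0.17 -0.28; 0 0.02 0.01 0 -0.36 -0.17 -0.36; 0 0.026 0.012 -0.004 -0.434 -0.169 -0.434; 0 0.026 0.012 -0.004 -0.434 -0.169 -0.434'|grep -E 'tool_pos|force: \['
python3 - <<'E'
from h import *
here()
F=np.diag([-1,-1,1.])
rows(w([-.11,-.06,.18]),pose(40,-25)@F)
rows(w([-.09,-.04,.10]),pose(40,-25)@F)
E
```

```text
tool_pos: [0.3361, -0.4582, 0.279]
force: [-0.2, 0.5, 0.2]
t 12.8167 tcp [ 0.3361 -0.4582  0.279 ] hood [-0.1232 -0.1601  0.279 ] z in hood [ 0.59  -0.471 -0.655] y [ 0.617  0.787 -0.011] F [-0.2  0.5  0.2] q [ 1.32 -0.13 -0.58  2.42  1.53  0.2  -0.22]
target [ 0.3879 -0.3715  0.18  ] row [0.1077 0.088  0.0254] [-0.181 -0.017 -0.14 ] n>= 3.3903207097983983 1.8328231251671028
target [ 0.4142 -0.3611  0.1   ] row [0.1657 0.1169 0.0802] [-0.181 -0.017 -0.14 ] n>= 5.229314176226847 1.8328231251671028
```

```bash
python3 - <<'E'
from h import *
s=read_state();R=np.array(s["ee_rot"])
rows(w([-.10,-.085,.18]),R);rows(w([-.085,-.075,.10]),R)
E
```

```text
target [ 0.3872 -0.3984  0.18  ] row [0.0926 0.0745 0.0431] [0. 0. 0.] n>= 3.030535918753556 0.0
target [ 0.4049 -0.3952  0.1   ] row [0.1492 0.0925 0.0996] [0. 0. 0.] n>= 4.839461744092395 0.0
```

```bash
python3 -m handwheel '0 0.03 0.025 0.014 0 0 0; 0 0.06 0.05 0.028 0 0 0; 0 0.092 0.074 0.043 0 0 0; 0 0.12 0.083 0.07 0 0 0; 0 0.149 0.092 0.1 0 0 0; 0 0.149 0.092 0.1 0 0 0; 0 0.149 0.092 0.1 0 0 0'|grep -E 'tool_pos|force: \['
python3 - <<'E'
from h import *
here()
R=np.array(read_state()["ee_rot"]);rows(w([-.03,-.083,.098]),R)
a=np.hstack([eyes.capture("top")[190:350,270:430],eyes.capture("side")[140:300,250:410]])
cv2.imwrite("pics/e.png",cv2.resize(a[:,:,::-1],(800,400),interpolation=cv2.INTER_CUBIC))
E
```

```text
tool_pos: [0.3814, -0.4348, 0.167]
force: [0.4, -0.9, 0.4]
t 13.4 tcp [ 0.3814 -0.4348  0.167 ] hood [-0.0908 -0.1207  0.167 ] z in hood [ 0.549 -0.462 -0.697] y [ 0.585  0.807 -0.074] F [ 0.4 -0.9  0.4] q [ 1.75  0.61 -1.4   2.42  1.9   0.98 -0.41]
target [ 0.4522 -0.4244  0.098 ] row [0.0267 0.0712 0.064 ] [0. 0. 0.] n>= 2.383595216874335 0.0
```

View pics/e.png

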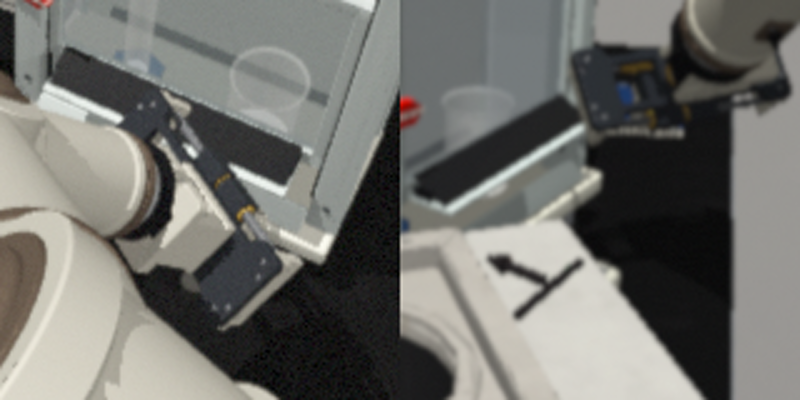

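The top crop shows the gripper near the lip's middle, with the long axis of its body skewed towards the window, so its end would strike the lip cover. I roll the tool a quarter turn so that axis lies in the vertical plane.

```bash
python3 -m handwheel '0 0 0 -0.01 0 0 -0.12; 0 0 0 -0.01 0 0 -0.24; 0 0 0 -0.01 0 0 -0.36; 0 0 0 -0.01 0 0 -0.48; 0 0 0 -0.01 0 0 -0.6; 0 0 0 -0.01 0 0 -0.72; 0 0 0 -0.01 0 0 -0.84; 0 0 0 -0.01 0 0 -0.96; 0 0 0 -0.01 0 0 -1.08; 0 0 0 -0.01 0 0 -1.2; 0 0 0 -0.01 0 0 -1.32; 0 0 0 -0.01 0 0 -1.44; 0 0 0 -0.01 0 0 -1.57; 0 0 0 -0.01 0 0 -1.57'|grep -E 'tool_pos|force: \['
python3 - <<'E'
from h import *
here()
def pr(deg,yaw):return pose(deg,yaw)@Ro.from_euler('z',90,degrees=True).as_matrix()
print(H.T@pr(45,-35)[:,1])
rows(w([-.085,-.075,.105]),pr(45,-35))
rows(w([-.085,-.075,.105]),pr(45,-20))
E
```

```text
tool_pos: [0.3802, -0.4309, 0.1776]
force: [-0.9, -0.3, -0.1]
t 14.6667 tcp [ 0.3802 -0.4309  0.1776] hood [-0.0935 -0.1176  0.1776] z in hood [ 0.547 -0.466 -0.695] y [-0.601  0.359 -0.714] F [-0.9 -0.3 -0.1] q [ 1.81  0.72 -1.53  2.42  1.87  1.12  1.25]
[-0.57920818  0.40556593 -0.70708263]
target [ 0.4049 -0.3952  0.105 ] row [-0.0454  0.062   0.0352] [-0.013 -0.069  0.05 ] n>= 2.028492024834978 0.686862646865142
target [ 0.4049 -0.3952  0.105 ] row [-0.0454  0.062   0.0352] [-0.002 -0.254 -0.134] n>= 2.028492024834978 2.301731254523353
```

```bash
python3 -m handwheel '0 -0.015 0.02 0.012 0 -0.03 0.02; 0 -0.03 0.04 0.024 -0.01 -0.05 0.04; 0 -0.045 0.062 0.035 -0.013 -0.069 0.05; 0 -0.045 0.062 0.035 -0.013 -0.069 0.05; 0 -0.045 0.062 0.035 -0.013 -0.069 0.05; 0 -0.045 0.062 0.035 -0.013 -0.069 0.05'|grep -E 'tool_pos|force: \['
python3 - <<'E'
from h import *
here()
R=np.array(read_state()["ee_rot"]);rows(w([-.085,-.075,.105]),R);rows(w([-.03,-.083,.1]),R)
E
```

```text
tool_pos: [0.4197, -0.4023, 0.1049]
force: [1.0, -0.3, 0.4]
t 15.1667 tcp [ 0.4197 -0.4023  0.1049] hood [-0.0686 -0.0757  0.1049] z in hood [ 0.569 -0.401 -0.718] y [-0.581  0.422 -0.696] F [ 1.  -0.3  0.4] q [ 1.66  1.2  -1.53  2.42  2.1   1.47  1.23]
target [ 0.4049 -0.3952  0.105 ] row [ 0.009   0.0098 -0.0097] [0. 0. 0.] n>= 0.3944319700400035 0.0
target [ 0.4522 -0.4244  0.1   ] row [-0.0165 -0.0221  0.0284] [0. 0. 0.] n>= 0.9487727995433729 0.0
```

```bash
python3 - <<'E'
from h import *
R=np.array(read_state()["ee_rot"]);rows(w([-.06,-.08,.09]),R);rows(w([-.02,-.085,.09]),R)
E
```

```text
target [ 0.4259 -0.4097  0.09  ] row [-0.0014  0.0036  0.0173] [0. 0. 0.] n>= 0.4257490764771794 0.0
target [ 0.4606 -0.4302  0.09  ] row [-0.0206 -0.0218  0.0421] [0. 0. 0.] n>= 1.2388193546426867 0.0
```

```bash
python3 -m handwheel '0 -0.001 0.004 0.017 0 0 0; 0 -0.008 -0.006 0.026 0 0 0; 0 -0.014 -0.014 0.034 0 0 0; 0 -0.02 -0.022 0.042 0 0 0; 0 -0.02 -0.022 0.042 0 0 0'|grep -E 'tool_pos|force: \['
python3 - <<'E'
from h import *
here()
up=np.array(read_state()["ee_rot"])[2];print("world up in tool",up.round(3))
R=np.array(read_state()["ee_rot"]);rows(w([-.02,-.085,.09]),R)
for t in ("lip_edge",):
  im=eyes.capture("side");
a=np.hstack([eyes.capture("top")[150:350,230:430],im[130:330,230:430]])
cv2.imwrite("pics/f.png",cv2.resize(a[:,:,::-1],(800,400),interpolation=cv2.INTER_CUBIC))
E
```

```text
tool_pos: [0.4538, -0.4306, 0.0878]
force: [-16.2, 7.4, -5.1]
t 15.5833 tcp [ 0.4538 -0.4306  0.0878] hood [-0.0261 -0.0881  0.0878] z in hood [ 0.559 -0.407 -0.723] y [-0.588  0.42  -0.691] F [-16.2   7.4  -5.1] q [ 1.61  1.22 -1.47  2.32  2.14  1.44  1.27]
world up in tool [ 0.005 -0.691 -0.723]
target [ 0.4606 -0.4302  0.09  ] row [-0.0061 -0.0038  0.0005] [0. 0. 0.] n>= 0.17305838337850776 0.0
```

View pics/f.png

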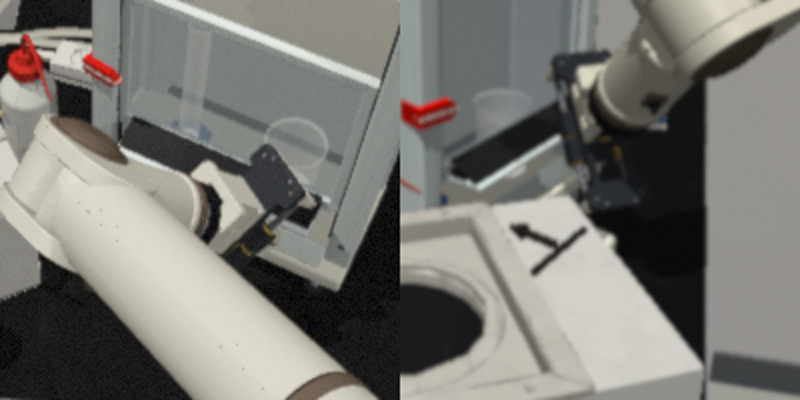

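Contact: about 18 N, directed straight out of the hood. The top crop shows the upper end of the gripper body at (265,150), up against the glass, so I back off. Rolling about 25° will run the body more nearly parallel to the glass.

```bash
python3 -m handwheel '0 0 0.015 -0.012 0 0 0; 0 0 0.028 -0.022 0 0 0; 0 0 0.028 -0.022 0 0 0'|grep -E 'tool_pos|force: \['
cat >> h.py <<'E'
def pr2(deg,yaw,rho):
    z=pose(deg,yaw)[:,2];l=np.cross(z,[0,0,1.]);l/=np.linalg.norm(l) # l: to the right of z
    up=np.cross(l,z);y=-(np.cos(np.radians(rho))*up+np.sin(np.radians(rho))*l);return np.c_[np.cross(y,z),y,z]
def body(P,R):
    for b in(.066,.14):
        for a in(-.095,.095):
            for x in(-.0375,.0375):print("  ",b,(H.T@(P-b*R[:,2]+a*R[:,1]+x*R[:,0]-O)).round(3))
E
python3 - <<'E'
from h import *
here()
R=pr2(43,-33,25);print(H.T@R)
rows(w([-.065,-.105,.095]),R)
body(w([-.02,-.105,.09]),R)
E
```

```text
tool_pos: [0.4403, -0.4002, 0.0888]
force: [-0.8, 1.1, -0.6]
t 15.9333 tcp [ 0.4403 -0.4002  0.0888] hood [-0.0505 -0.0655  0.0888] z in hood [ 0.571 -0.404 -0.715] y [-0.581  0.416 -0.699] F [-0.8  1.1 -0.6] q [ 1.59  1.22 -1.48  2.39  2.15  1.49  1.19]
[[-0.73531481 -0.28820331  0.61334387]
 [-0.60309091  0.69106731 -0.39831017]
 [-0.30907815 -0.66282023 -0.68199836]]
target [ 0.4114 -0.4307  0.095 ] row [ 0.0405 -0.0123  0.0033] [ 0.039 -0.039  0.405] n>= 1.018864291704935 3.266608217210766
   0.066 [-0.006 -0.122  0.21 ]
   0.066 [-0.061 -0.167  0.186]
   0.066 [-0.06   0.01   0.084]
   0.066 [-0.115 -0.036  0.06 ]
   0.14 [-0.051 -0.092  0.26 ]
   0.14 [-0.106 -0.138  0.237]
   0.14 [-0.106  0.039  0.134]
   0.14 [-0.161 -0.006  0.111]
```

```bash
python3 - <<'E'
from h import *
for a in((43,-33,38),(40,-30,38),(40,-25,38)):
    R=pr2(*a);print(a);rows(w([-.065,-.105,.095]),R);body(w([-.02,-.105,.09]),R)
E
```

```text
(43, -33, 38)
target [ 0.4114 -0.4307  0.095 ] row [ 0.0405 -0.0123  0.0033] [ 0.034 -0.043  0.631] n>= 1.018864291704935 5.071717021604633
   0.066 [-0.02  -0.139  0.207]
   0.066 [-0.079 -0.172  0.173]
   0.066 [-0.042  0.014  0.097]
   0.066 [-0.101 -0.018  0.063]
   0.14 [-0.066 -0.11   0.257]
   0.14 [-0.124 -0.142  0.223]
   0.14 [-0.088  0.044  0.148]
   0.14 [-0.146  0.011  0.114]
(40, -30, 38)
target [ 0.4114 -0.4307  0.095 ] row [ 0.0405 -0.0123  0.0033] [ 0.071 -0.098  0.596] n>= 1.018864291704935 4.866319014155498
   0.066 [-0.024 -0.136  0.207]
   0.066 [-0.079 -0.173  0.172]
   0.066 [-0.049  0.013  0.093]
   0.066 [-0.104 -0.023  0.057]
   0.14 [-0.073 -0.108  0.255]
   0.14 [-0.128 -0.144  0.22 ]
   0.14 [-0.098  0.042  0.14 ]
   0.14 [-0.153  0.005  0.105]
(40, -25, 38)
target [ 0.4114 -0.4307  0.095 ] row [ 0.0405 -0.0123  0.0033] [ 0.05  -0.159  0.536] n>= 1.018864291704935 4.4902607638670435
   0.066 [-0.021 -0.136  0.207]
   0.066 [-0.073 -0.177  0.172]
   0.066 [-0.059  0.01   0.093]
   0.066 [-0.111 -0.031  0.057]
   0.14 [-0.072 -0.113  0.255]
   0.14 [-0.124 -0.154  0.22 ]
   0.14 [-0.11   0.034  0.14 ]
   0.14 [-0.162 -0.007  0.105]
```

```bash
python3 - <<'E'
from h import *
P=w([-.022,-.10,.09])
def clear(R):
    c=[]
    for t in np.linspace(-.095,.095,39):
        for b in(.066,.08,.10,.14):
          for x in(-.0375,.0375):
            q=H.T@(P-b*R[:,2]+t*R[:,1]+x*R[:,0]-O)
            z=q[2]
            if z<.09: lim=-.155 if q[1]>.017 else -.03
            elif z<.132: lim=.0
            elif z<.146: lim=-.044
            elif z<.167: lim=-.044+(z-.146)*2.1
            else: lim=0
            if abs(q[1])>.122 and z<.17: lim=0 if z>.09 else -.03
            c.append(lim-q[0])
    return min(c)
r=[(clear(pr2(T,y,h)),T,y,h) for T in range(34,48,3) for y in range(-36,-5,5) for h in range(-40,60,5)]
r.sort(reverse=True)
for a in r[:8]:print(a)
for y in(-36,-31,-26,-21):print([max((x for x in r if x[2]==y and x[1]==T),default=0) for T in(37,43)])
E
```

```text
(np.float64(0.01780059919294376), 34, -6, 40)
(np.float64(0.01774901052795582), 34, -6, 25)
(np.float64(0.01760443387250111), 34, -6, 15)
(np.float64(0.0173720666498091), 34, -6, 0)
(np.float64(0.017241678933302508), 34, -6, 35)
(np.float64(0.01698986272772908), 34, -6, 10)
(np.float64(0.01672987539236344), 34, -6, 20)
(np.float64(0.016693092800630617), 34, -6, 50)
[(np.float64(-0.008100463315202623), 37, -36, 40), (np.float64(-0.010413303366719001), 43, -36, 25)]
[(np.float64(-0.0037295296572181086), 37, -31, 40), (np.float64(-0.0061306083180006216), 43, -31, 25)]
[(np.float64(0.001231529873132478), 37, -26, 35), (np.float64(-0.0019267648812133081), 43, -26, 20)]
[(np.float64(0.005387408234502261), 37, -21, 35), (np.float64(0.002056272451143565), 43, -21, 25)]
```

```bash
python3 - <<'E'
from h import *
R=pr2(38,-10,25)
rows(w([-.085,-.10,.12]),R)
E
```

```text
target [ 0.395  -0.4181  0.12  ] row [ 0.048  -0.0161 -0.028 ] [ 0.056 -0.349  0.134] n>= 1.3876370285904014 3.025222531981064
```

```bash
python3 -m handwheel '0 0.02 -0.006 -0.012 0 0 0; 0 0.048 -0.016 -0.028 0.02 -0.09 0.03; 0 0.048 -0.016 -0.028 0.03 -0.18 0.07; 0 0.048 -0.016 -0.028 0.045 -0.27 0.1; 0 0.048 -0.016 -0.028 0.056 -0.349 0.134; 0 0.048 -0.016 -0.028 0.056 -0.349 0.134; 0 0.048 -0.016 -0.028 0.056 -0.349 0.134'|grep -E 'tool_pos|force: \['
python3 - <<'E'
from h import *
here()
R=pr2(38,-10,25)
rows(w([-.06,-.10,.09]),R)
rows(w([-.022,-.10,.09]),R)
E
```

```text
tool_pos: [0.4098, -0.4515, 0.1178]
force: [0.4, 1.0, 1.4]
t 16.5167 tcp [ 0.4098 -0.4515  0.1178] hood [-0.0581 -0.1248  0.1178] z in hood [ 0.764 -0.125 -0.634] y [-0.491  0.526 -0.695] F [0.4 1.  1.4] q [ 2.16  1.33 -1.53  2.42  2.27  0.86  1.48]
target [ 0.4179 -0.4281  0.09  ] row [-0.0106  0.0333  0.0131] [ 0.025 -0.001 -0.011] n>= 0.8942288803565233 0.21870071789086062
target [ 0.4528 -0.4431  0.09  ] row [-0.0265  0.0146  0.0421] [ 0.025 -0.001 -0.011] n>= 1.2437298098192702 0.21870071789086062
```

```bash
python3 -m handwheel '0 -0.005 0.033 0.005 0.02 0 -0.01; 0 -0.0106 0.0333 0.0131 0.025 0 -0.01; 0 -0.0106 0.0333 0.0131 0.025 0 -0.01; 0 -0.018 0.024 0.027 0.025 0 -0.01; 0 -0.0265 0.0146 0.0421 0.025 0 -0.01; 0 -0.0265 0.0146 0.0421 0.025 0 -0.01'|grep -E 'tool_pos|force: \['
python3 - <<'E'
from h import *
here()
R=np.array(read_state()["ee_rot"]);print("up in tool",R[2].round(3));rows(w([-.022,-.10,.09]),R)
m=eyes.capture("side");
E
```

```text
tool_pos: [0.4589, -0.4385, 0.0921]
force: [1.2, -0.7, 1.1]
t 17.0167 tcp [ 0.4589 -0.4385  0.0921] hood [-0.0183 -0.0933  0.0921] z in hood [ 0.779 -0.13  -0.614] y [-0.481  0.504 -0.717] F [ 1.2 -0.7  1.1] q [ 2.02  1.55 -1.54  2.4   2.41  1.07  1.51]
up in tool [-0.33  -0.717 -0.614]
target [ 0.4528 -0.4431  0.09  ] row [ 0.0079 -0.0001 -0.0007] [0. 0. 0.] n>= 0.1912621362713812 0.0
```

The fingertips are under the lip with no contact. Now I push up.

```bash
python3 -m handwheel '0 -0.002 -0.004 -0.0035 0 0 0; 0 -0.004 -0.008 -0.007 0 0 0; 0 -0.006 -0.012 -0.0105 0 0 0; 0 -0.008 -0.016 -0.014 0 0 0; 0 -0.008 -0.016 -0.014 0 0 0'|grep -E 'tool_pos|force: \['
python3 - <<'E'
from h import *
here()
R=np.array(read_state()["ee_rot"]);print("up in tool",R[2].round(3), "x",(R.T@HX).round(3))
E
```

```text
tool_pos: [0.4556, -0.4383, 0.1138]
force: [-2.1, 1.5, -1.9]
t 17.4833 tcp [ 0.4556 -0.4383  0.1138] hood [-0.0214 -0.0944  0.1138] z in hood [ 0.776 -0.132 -0.616] y [-0.482  0.506 -0.716] F [-2.1  1.5 -1.9] q [ 2.02  1.4  -1.53  2.41  2.35  1.    1.42]
up in tool [-0.329 -0.716 -0.616] x [-0.407 -0.482  0.776]
```

```bash
python3 -m handwheel '0 -0.002 -0.004 -0.003 0 0 0; 0 -0.004 -0.007 -0.006 0 0 0; 0 -0.006 -0.0105 -0.009 0 0 0; 0 -0.008 -0.014 -0.012 0 0 0; 0 -0.0095 -0.018 -0.0155 0 0 0; 0 -0.011 -0.021 -0.018 0 0 0; 0 -0.013 -0.0255 -0.0215 0 0 0; 0 -0.013 -0.0285 -0.0245 0 0 0; 0 -0.013 -0.0285 -0.0245 0 0 0'|grep -E 'tool_pos|force: \['
cat > lip.py <<'E'
from h import *
here()
R=np.array(read_state()["ee_rot"]);print("up in tool",R[2].round(3), "x",(R.T@HX).round(3))
im=eyes.capture("side");np.save("side.npy",im)
# aluminium lip front edge near its left end: column scan on the side picture
g=cv2.cvtColor(im,cv2.COLOR_RGB2GRAY).astype(int)
for win in np.arange(0,.15,.02):
    a=proj("side",w([-.044,.10,.13+win]))[0];print(round(win,3),a.round(1),end=" ")
u=int(round(proj("side",w([-.044,.10,.2]))[0][0]));print("\ncol",u,list(enumerate(g[130:235,u],130)))
E
python3 lip.py
```

```text
tool_pos: [0.4552, -0.4382, 0.1527]
force: [-2.4, 3.0, -3.2]
t 18.2333 tcp [ 0.4552 -0.4382  0.1527] hood [-0.0217 -0.0945  0.1527] z in hood [ 0.776 -0.132 -0.616] y [-0.481  0.507 -0.715] F [-2.4  3.  -3.2] q [ 2.03  1.16 -1.53  2.4   2.27  0.84  1.29]
up in tool [-0.331 -0.715 -0.616] x [-0.407 -0.481  0.776]
0.0 [274.6 228.7] 0.02 [274.7 220.4] 0.04 [274.9 212. ] 0.06 [275.  203.5] 0.08 [275.2 194.7] 0.1 [275.3 185.8] 0.12 [275.5 176.7] 0.14 [275.7 167.3] 
col 275 [(130, np.int64(108)), (131, np.int64(107)), (132, np.int64(107)), (133, np.int64(108)), (134, np.int64(107)), (135, np.int64(107)), (136, np.int64(108)), (137, np.int64(107)), (138, np.int64(108)), (139, np.int64(108)), (140, np.int64(108)), (141, np.int64(108)), (142, np.int64(108)), (143, np.int64(108)), (144, np.int64(108)), (145, np.int64(109)), (146, np.int64(108)), (147, np.int64(109)), (148, np.int64(108)), (149, np.int64(108)), (150, np.int64(109)), (151, np.int64(109)), (152, np.int64(109)), (153, np.int64(107)), (154, np.int64(108)), (155, np.int64(108)), (156, np.int64(108)), (157, np.int64(109)), (158, np.i
[... 964 characters left out ...]
3, np.int64(155)), (204, np.int64(156)), (205, np.int64(157)), (206, np.int64(161)), (207, np.int64(173)), (208, np.int64(186)), (209, np.int64(194)), (210, np.int64(196)), (211, np.int64(196)), (212, np.int64(196)), (213, np.int64(196)), (214, np.int64(196)), (215, np.int64(196)), (216, np.int64(194)), (217, np.int64(181)), (218, np.int64(155)), (219, np.int64(126)), (220, np.int64(114)), (221, np.int64(114)), (222, np.int64(113)), (223, np.int64(114)), (224, np.int64(113)), (225, np.int64(113)), (226, np.int64(113)), (227, np.int64(116)), (228, np.int64(122)), (229, np.int64(128)), (230, np.int64(127)), (231, np.int64(123)), (232, np.int64(133)), (233, np.int64(159)), (234, np.int64(177))]
```

The lip is moving and stands at about z 0.198. Next I measure the marker's white line in both views.

```bash
cat > mk.py <<'E'
from h import *
for n,box in(("side",(165,205,225,265)),("top",(170,200,265,298))):
    im=(np.load("side.npy") if n=="side" else eyes.capture(n)).astype(int)
    r0,r1,c0,c1=box;p=im[r0:r1,c0:c1]
    red=(p[...,0]>120)&(p[...,0]-p[...,1]>70)
    ys,xs=np.nonzero(red);print(n,"red cols",xs.min()+c0,xs.max()+c0,"rows",ys.min()+r0,ys.max()+r0)
    for c in range(xs.min(),xs.max()+1,2):
        col=np.nonzero(red[:,c])[0]
        if len(col)<3:continue
        a,b=col.min(),col.max();G=p[a:b+1,c,1];
        k=np.argmax(G[1:-1])+1
        wgt=np.clip(G-np.median(G),0,None);cent=(wgt*np.arange(a,b+1)).sum()/max(wgt.sum(),1)+r0
        o,d=ray(n,(c+c0,cent))
        s="";
        for X in(-.010,-.014):
            oh=H.T@(o-O);dh=H.T@d;q=oh+dh*(X-oh[0])/dh[0];s+=f" {q[1]:.3f},{q[2]:.4f}"
        print(c+c0,"red",a+r0,b+r0,"G",G.tolist(),"line row",round(cent,1),s)
E
python3 mk.py
```

```text
side red cols 231 255 rows 179 193
231 red 181 189 G [63, 42, 39, 39, 40, 41, 42, 51, 70] line row 185.9  0.195,0.2525 0.199,0.2551
233 red 181 190 G [78, 38, 13, 10, 7, 9, 7, 10, 20, 42] line row 183.8  0.189,0.2550 0.193,0.2576
235 red 182 191 G [75, 35, 13, 9, 9, 13, 16, 14, 18, 39] line row 184.5  0.184,0.2518 0.188,0.2543
237 red 183 192 G [68, 28, 10, 20, 35, 44, 42, 32, 24, 36] line row 185.3  0.178,0.2482 0.182,0.2508
239 red 183 193 G [95, 50, 18, 9, 20, 48, 75, 82, 66, 39, 36] line row 187.3  0.172,0.2421 0.177,0.2448
241 red 182 193 G [109, 71, 34, 12, 13, 36, 72, 102, 103, 78, 43, 34] line row 187.1  0.167,0.2406 0.171,0.2432
243 red 182 186 G [71, 36, 12, 13, 33] line row 182.1  0.160,0.2491 0.165,0.2516
245 red 181 186 G [83, 47, 17, 9, 21, 53] line row 182.3  0.154,0.2465 0.159,0.2491
247 red 180 185 G [89, 56, 22, 7, 13, 39] line row 180.7  0.148,0.2479 0.153,0.2505
249 red 180 184 G [63, 31, 11, 12, 28] line row 180.1  0.142,0.2474 0.147,0.2499
251 red 179 184 G [69, 37, 13, 9, 17, 44] line row 180.4  0.136,0.2447 0.141,0.2473
253 red 179 183 G [66, 36, 15, 13, 32] l
[... 224 characters left out ...]
3
274 red 177 182 G [91, 44, 42, 28, 27, 67] line row 178.7  0.173,0.2434 0.171,0.2486
276 red 178 183 G [91, 42, 34, 37, 33, 40] line row 178.2  0.168,0.2478 0.166,0.2529
278 red 179 184 G [104, 54, 40, 30, 34, 38] line row 179.2  0.163,0.2472 0.161,0.2523
280 red 180 189 G [107, 56, 31, 37, 35, 39, 80, 116, 99, 57] line row 185.1  0.158,0.2300 0.156,0.2353
282 red 182 187 G [73, 46, 33, 36, 34, 45] line row 182.7  0.153,0.2412 0.151,0.2464
284 red 183 188 G [76, 43, 34, 28, 20, 65] line row 185.0  0.148,0.2362 0.146,0.2414
286 red 184 190 G [88, 42, 31, 32, 32, 39, 79] line row 186.6  0.143,0.2334 0.140,0.2387
288 red 186 190 G [76, 40, 30, 48, 95] line row 188.5  0.137,0.2300 0.135,0.2352
```

```bash
python3 - <<'E'
from h import *
def z_at(n,c,r,X):
    o,d=ray(n,(c,r));oh=H.T@(o-O);dh=H.T@d;q=oh+dh*(X-oh[0])/dh[0];return q
obs={}
for n,start,cols in(("side",lambda c:187.5-(c-241)*.25,range(239,256,2)),("top",lambda c:184+(c-280)*.75,range(274,289,2))):
    im=(np.load("side.npy") if n=="side" else eyes.capture(n)).astype(int)
    for c in cols:
        a=int(start(c))-3;G=im[a:a+14,c,1];D=im[a:a+14,c,0]-G
        print(n,c,a,G.tolist(),"R-G",D.tolist())
E
```

```text
side 239 185 [18, 9, 20, 48, 75, 82, 66, 39, 36, 59, 84, 101, 116, 131] R-G [168, 148, 125, 97, 72, 63, 75, 100, 98, 61, 22, 1, -6, -7]
side 241 184 [34, 12, 13, 36, 72, 102, 103, 78, 43, 34, 57, 81, 94, 98] R-G [169, 164, 134, 101, 68, 40, 34, 53, 85, 91, 59, 22, 1, -5]
side 243 184 [12, 13, 33, 70, 100, 105, 83, 50, 30, 46, 70, 86, 92, 94] R-G [171, 138, 101, 66, 38, 27, 40, 66, 82, 61, 28, 5, -3, -5]
side 245 183 [17, 9, 21, 53, 88, 106, 95, 64, 36, 43, 68, 85, 92, 94] R-G [179, 154, 116, 79, 48, 31, 35, 58, 81, 69, 35, 8, -3, -5]
side 247 183 [7, 13, 39, 75, 100, 98, 71, 40, 36, 59, 81, 92, 95, 97] R-G [167, 129, 92, 57, 34, 30, 46, 71, 73, 44, 13, 0, -5, -5]
side 249 182 [11, 12, 28, 59, 90, 99, 82, 50, 34, 54, 79, 93, 97, 97] R-G [173, 139, 104, 70, 41, 29, 39, 61, 71, 47, 18, 1, -4, -5]
side 251 182 [9, 17, 44, 79, 97, 88, 59, 39, 54, 77, 91, 95, 93, 92] R-G [153, 118, 83, 50, 32, 38, 60, 77, 59, 28, 6, -3, -5, -5]
side 253 181 [15, 13, 32, 62, 85, 85, 64, 43, 67, 105, 119, 115, 108, 104] R-G [155, 127, 94, 59, 34, 30, 47, 68, 53, 25, 6, -3, -5, -5]
side 255 181 [37, 31, 57, 8
[... 520 characters left out ...]
top 280 181 [59, 37, 38, 35, 33, 82, 117, 101, 50, 79, 112, 117, 121, 118] R-G [159, 185, 180, 163, 120, 70, 42, 44, 77, 43, 2, -2, -5, -3]
top 282 182 [78, 47, 33, 34, 32, 53, 97, 114, 68, 61, 99, 113, 119, 119] R-G [129, 174, 187, 173, 129, 88, 46, 25, 51, 44, 6, -2, -4, -5]
top 284 184 [37, 36, 35, 26, 64, 117, 139, 69, 60, 92, 119, 120, 119, 120] R-G [182, 185, 172, 136, 80, 42, 21, 62, 67, 28, 0, -6, -5, -3]
top 286 185 [42, 30, 28, 30, 44, 78, 102, 88, 102, 130, 134, 136, 127, 115] R-G [152, 159, 157, 149, 117, 69, 38, 36, 22, -1, -3, -5, -5, -6]
top 288 187 [40, 33, 50, 96, 127, 111, 127, 134, 128, 114, 106, 102, 102, 104] R-G [146, 155, 141, 99, 67, 41, 4, -6, -6, -6, -6, -3, -7, -6]
```

```bash
python3 - <<'E'
from h import *
S={239:190,241:189.5,243:188.7,245:188.2,247:187.5,249:187,251:186.3,253:185.6,255:184.9}
T={276:184.9,278:186.1,280:187.2,282:188.7,284:189.6,286:191.1}
def q(n,c,r,X):
    o,d=ray(n,(c,r));oh=H.T@(o-O);dh=H.T@d;return oh+dh*(X-oh[0])/dh[0]
for X in np.arange(-.022,-.006,.002):
    a=np.array([q("side",c,r,X) for c,r in S.items()]);b=np.array([q("top",c,r,X) for c,r in T.items()])
    print(round(X,3),"side y %.3f..%.3f z %.4f sd %.4f"%(a[0,1],a[-1,1],a[:,2].mean(),a[:,2].std()),"top z %.4f sd %.4f"%(b[:,2].mean(),b[:,2].std()))
im=np.load("side.npy").astype(int)
for c in(262,268,275,285):
    g=im[185:215,c].mean(-1);e=np.diff(g);i=np.argmax(e);j=i+1+np.argmin(e[i+1:i+8])
    ctr=185+(i+j)/2+.5;print(c,"band",186+i-.5,186+j-.5,"z at x-.044 of lower edge",q("side",c,185.5+j,-.044).round(4),"centre",q("side",c,ctr,-.044).round(4))
    print(g.round().astype(int).tolist())
E
```

```text
-0.022 side y 0.186..0.138 z 0.2416 sd 0.0018 top z 0.2377 sd 0.0022
-0.02 side y 0.184..0.136 z 0.2402 sd 0.0018 top z 0.2350 sd 0.0023
-0.018 side y 0.182..0.133 z 0.2388 sd 0.0018 top z 0.2324 sd 0.0023
-0.016 side y 0.179..0.131 z 0.2375 sd 0.0018 top z 0.2297 sd 0.0023
-0.014 side y 0.177..0.129 z 0.2361 sd 0.0019 top z 0.2271 sd 0.0023
-0.012 side y 0.175..0.126 z 0.2348 sd 0.0019 top z 0.2244 sd 0.0023
-0.01 side y 0.173..0.124 z 0.2334 sd 0.0019 top z 0.2218 sd 0.0023
-0.008 side y 0.170..0.121 z 0.2321 sd 0.0019 top z 0.2191 sd 0.0023
262 band 197.5 200.5 z at x-.044 of lower edge [-0.044   0.1437  0.2132] centre [-0.044   0.1437  0.2164]
[43, 34, 33, 33, 32, 33, 30, 30, 27, 26, 22, 31, 69, 110, 131, 122, 92, 70, 76, 90, 98, 104, 110, 111, 112, 112, 112, 112, 112, 112]
268 band 199.5 202.5 z at x-.044 of lower edge [-0.044   0.1241  0.2014] centre [-0.044   0.1241  0.2047]
[33, 33, 32, 33, 33, 32, 33, 32, 33, 34, 33, 33, 36, 54, 103, 152, 168, 153, 131, 124, 123, 124, 123, 125, 128, 137, 147, 154, 153, 144]
275 band 195.5 199.5 z at x-.044 of lower edge [-0.044   0.1003  0.1993] centre [-0.044   0.1005  0.2039]
[33, 32, 33, 33, 34, 34, 33, 34, 34, 44, 83, 142, 193, 212, 195, 164, 148, 150, 153, 154, 156, 160, 172, 185, 193, 195, 195, 195, 195, 195]
285 band 190.5 193.5 z at x-.044 of lower edge [-0.044   0.0648  0.2002] centre [-0.044   0.0649  0.2037]
[33, 34, 33, 37, 60, 114, 173, 208, 205, 175, 148, 146, 154, 158, 158, 158, 158, 157, 157, 157, 158, 161, 170, 182, 189, 192, 193, 192, 192, 192]
```

```bash
cat > fit.py <<'E'
from h import *
k=1/1.4
f=lambda u,v:(240+(u-400)/2.5,200+v/2.5); g=lambda u,v:(250+u/2.5,150+v/2.5)
# name, cam, px ; point builder from params p=[ox,oy,yaw,w,zm,capX,capZ,xm]
obs=[("LC","side",(328*k,53*k)),("LC","top",(402*k,108*k)),("RC","side",(457*k,44*k)),("RC","top",(630*k,190*k)),
("LL","side",g(40,186)),("LL","top",f(517,72)),("LR","side",g(192,98)),("LR","top",f(762,168)),
("ML","side",(239,190)),("MR","side",(255,184.9)),("SL","top",f(483,80)),("CC","side",(335,248.7)),("MM","top",(280,187.2))]
def pts(p):
    return dict(LC=[p[5],.155,p[6]],RC=[p[5],-.155,p[6]],LL=[-.044,.12,.13+p[3]],LR=[-.044,-.12,.13+p[3]],ML=[p[7],.175,p[4]],MR=[p[7],.135,p[4]],MM=[p[7],.1575,p[4]],SL=[-.03,.17,.087],CC=[-.155,.017,.086])
def res(p,full=False):
    c,s=np.cos(p[2]),np.sin(p[2]);Rz=np.array([[c,-s,0],[s,c,0],[0,0,1]]);P=pts(p);r=[]
    for n,cam,uv in obs:
        d=proj(cam,np.array([p[0],p[1],0])+Rz@P[n])[0]-uv
        if n=="MR" or n=="MM": d[0]=0
        r.append(d)
    return np.array(r) if full else np.array(r).ravel()
s=least_squares(res,[.51,-.36,-.408,.01,.235,.01,.51,-.012],loss="soft_l1",x_scale=.01)
print(s.x.round(4));r=res(s.x,True)
for o,d in zip(obs,r):print(o[0],o[1],d.round(1))
E
python3 fit.py
```

```text
[ 0.5142 -0.3615 -0.4083  0.0155  0.2355  0.0077  0.5092 -0.0149]
LC side [-0.7 -0.8]
LC top [0.5 2.5]
RC side [-0.4 -0.9]
RC top [0.2 1.4]
LL side [2.4 1.1]
LL top [ 0.8 -4.7]
LR side [-0.3 -0.1]
LR top [-1.1 -0.4]
ML side [0.6 1.1]
MR side [ 0.  -0.2]
SL top [-1.1 -5.6]
CC side [ 1.7 -2.2]
MM top [ 0.  -2.6]
```

The two views disagree by a few mm in absolute height, but lip against marker in the same view is sounder. The gap is about 35 mm, so I raise 27 mm and compare again from near level.

```bash
python3 -m handwheel '0 -0.0015 -0.0035 -0.003 0 0 0; 0 -0.003 -0.007 -0.006 0 0 0; 0 -0.005 -0.0105 -0.009 0 0 0; 0 -0.0065 -0.014 -0.012 0 0 0; 0 -0.008 -0.017 -0.0145 0 0 0; 0 -0.009 -0.0193 -0.0166 0 0 0; 0 -0.009 -0.0193 -0.0166 0 0 0'|grep -E 'tool_pos|force: \['
cat > m2.py <<'E'
from h import *
here()
def q(n,c,r,X):
    o,d=ray(n,(c,r));oh=H.T@(o-O);dh=H.T@d;return oh+dh*(X-oh[0])/dh[0]
S=eyes.capture("side");T=eyes.capture("top")
cv2.imwrite("pics/sideN.png",S[:,:,::-1]);cv2.imwrite("pics/topN.png",T[:,:,::-1])
for n,im,cols in(("side",S,(266,268,272,276,280,290)),("top",T,(286,290,294,298,304,310))):
    for c in cols:
        r0=int(proj(n,w([-.044,.1,.22]))[0][1])-45
        g=im[r0:r0+70,c].mean(-1)
        # plate band: first strong rise after the black cover
        dark=np.nonzero(g<60)[0]
        if len(dark)==0:print(n,c,"nodark");continue
        run=np.split(dark,np.nonzero(np.diff(dark)>1)[0]+1);e=max(run,key=len)[-1]
        print(n,c,"cover end",r0+e,"after",g[e:e+12].round().astype(int).tolist(),"z@+5.5:",q(n,c,r0+e+5.5,-.044)[1:].round(4))
E
python3 m2.py
```

```text
tool_pos: [0.4558, -0.4383, 0.1792]
force: [-4.0, 2.8, -3.9]
t 18.9667 tcp [ 0.4558 -0.4383  0.1792] hood [-0.0212 -0.0944  0.1792] z in hood [ 0.777 -0.131 -0.616] y [-0.48   0.51  -0.714] F [-4.   2.8 -3.9] q [ 2.06  0.99 -1.53  2.39  2.22  0.72  1.22]
side 266 cover end 185 after [45, 75, 121, 155, 155, 131, 108, 101, 98, 93, 80, 57] z@+5.5: [0.131  0.2303]
side 268 cover end 186 after [49, 99, 151, 169, 153, 130, 118, 113, 106, 94, 85, 83] z@+5.5: [0.1244 0.2259]
side 272 cover end 184 after [45, 85, 144, 193, 208, 188, 154, 133, 126, 120, 116, 116] z@+5.5: [0.1112 0.2256]
side 276 cover end 182 after [51, 93, 149, 194, 207, 186, 155, 141, 140, 136, 130, 129] z@+5.5: [0.0976 0.2254]
side 280 cover end 180 after [59, 112, 172, 211, 213, 185, 154, 149, 155, 159, 159, 159] z@+5.5: [0.0837 0.2251]
side 290 cover end 175 after [60, 114, 176, 211, 208, 175, 141, 129, 133, 138, 140, 140] z@+5.5: [0.0475 0.2245]
top 286 nodark
top 290 cover end 220 after [57, 70, 95, 108, 112, 122, 140, 184, 220, 218, 212, 211] z@+5.5: [0.1121 0.1472]
top 294 cover end 201 after [56, 69, 136, 203, 228, 219, 178, 135, 139, 140, 138, 139] z@+5.5: [0.1038 0.2229]
top 298 cover end 203 after [58, 91, 170, 223, 229, 214, 159, 140, 140, 141, 141, 142] z@+5.5: [0.0938 0.2219]
top 304 cover end 205 after [55, 67, 137, 204, 228, 228, 204, 152, 140, 145, 141, 142] z@+5.5: [0.0791 0.224 ]
top 310 cover end 208 after [56, 77, 160, 224, 231, 222, 177, 144, 140, 144, 143, 142] z@+5.5: [0.0643 0.2226]
```

```bash
python3 - <<'E'
from h import *
def q(n,c,r,X):
    o,d=ray(n,(c,r));oh=H.T@(o-O);dh=H.T@d;return oh+dh*(X-oh[0])/dh[0]
res={}
for n,cols,r0 in(("side",range(237,257),lambda c:190.3-(c-239)*.32),("top",range(272,290),lambda c:187.2+(c-280)*.63)):
    im=cv2.imread(f"pics/{n}N.png")[:,:,::-1].astype(int);out=[]
    for c in cols:
        rr=np.arange(int(round(r0(c)))-3,int(round(r0(c)))+4);G=im[rr,c,1]-0.0
        k=1+np.argmax(G[1:-1])
        if not(G[k]>=G[k-1] and G[k]>=G[k+1]):continue
        a,b,d=G[k-1:k+2];s=rr[k]+.5*(a-d)/(a-2*b+d) if a-2*b+d else rr[k]
        v=q(n,c,s,-.013);out.append((c,s,*v[1:]))
        # bottom of clip: R-G falls below 25 after line
    o=np.array(out);print(n);print(o.round(3).tolist())
    p=np.polyfit(o[:,2],o[:,3],1);print("z(y=.155)",np.polyval(p,.155),"z(.14)",np.polyval(p,.14),"slope",p[0])
    for c in list(cols)[4:-3:3]:
        D=im[int(r0(c))-14:int(r0(c))+8,c];m=D[:,0]-D[:,1];i=np.nonzero(m>45)[0];print(c,"red",int(r0(c))-14+i.min(),int(r0(c))-14+i.max())
E
```

```text
side
[[238.0, 189.5, 0.179, 0.24], [239.0, 189.792, 0.176, 0.239], [240.0, 189.758, 0.173, 0.238], [241.0, 189.574, 0.17, 0.237], [242.0, 189.154, 0.167, 0.237], [243.0, 188.685, 0.164, 0.237], [244.0, 188.393, 0.161, 0.237], [245.0, 188.107, 0.158, 0.236], [246.0, 187.776, 0.155, 0.236], [247.0, 187.429, 0.152, 0.236], [248.0, 187.155, 0.149, 0.235], [249.0, 186.857, 0.146, 0.235], [250.0, 186.5, 0.143, 0.235], [251.0, 186.192, 0.14, 0.234], [252.0, 185.929, 0.137, 0.234], [253.0, 185.5, 0.134, 0.234], [254.0, 185.18, 0.13, 0.233], [255.0, 184.87, 0.127, 0.233], [256.0, 184.455, 0.124, 0.233]]
z(y=.155) 0.23607325017241643 z(.14) 0.2342233472328046 slope 0.12332686264078734
241 red 182 194
244 red 181 193
247 red 180 191
250 red 179 190
253 red 179 189
top
[[272.0, 182.696, 0.177, 0.231], [273.0, 182.955, 0.174, 0.231], [274.0, 183.686, 0.172, 0.23], [275.0, 184.217, 0.169, 0.23], [276.0, 185.048, 0.167, 0.228], [277.0, 185.843, 0.164, 0.227], [278.0, 186.138, 0.161, 0.228], [279.0, 186.75, 0.159, 0.227], [280.0, 187.113, 0.156, 0.227], [281.0, 188.026, 0.154, 0.225], [282.0, 188.79, 0.151, 0.224], [283.0, 189.151, 0.148, 0.224], [284.0, 189.736, 0.146, 0.224], [285.0, 190.14, 0.143, 0.224], [286.0, 191.134, 0.141, 0.222], [287.0, 191.933, 0.138, 0.221], [288.0, 191.1, 0.136, 0.225]]
z(y=.155) 0.2261299880209809 z(.14) 0.22284982249334293 slope 0.2186777018425321
276 red 177 187
279 red 180 189
282 red 182 190
285 red 183 192
```

```bash
python3 - <<'E'
from h import *
def t(nm,s,tp):
    p=tri([("side",s),("top",tp)]);print(nm,(H.T@(p-O)).round(4),"resid",(proj("side",p)[0]-s).round(1),(proj("top",p)[0]-tp).round(1))
t("mark left",(238.5,189.9),(271.5,182.5));t("mark right",(256.5,184.3),(289.5,193))
# clip outline corners and lip left corner: print local crops as R-G maps
S=cv2.imread("pics/sideN.png");T=cv2.imread("pics/topN.png")
a=cv2.resize(S[165:215,225:285],None,fx=6.6,fy=6.6,interpolation=cv2.INTER_NEAREST);b=cv2.resize(T[165:215,262:322],None,fx=6.6,fy=6.6,interpolation=cv2.INTER_NEAREST)
cv2.imwrite("pics/z.png",np.hstack([a,b]));print(a.shape)
E
```

```text
mark left [-0.0149  0.1767  0.2374] resid [1. 1.] [ 0.2 -1.2]
mark right [-0.0198  0.1279  0.2341] resid [1.  0.9] [ 0.2 -1.2]
(330, 396, 3)
```

View pics/z.png

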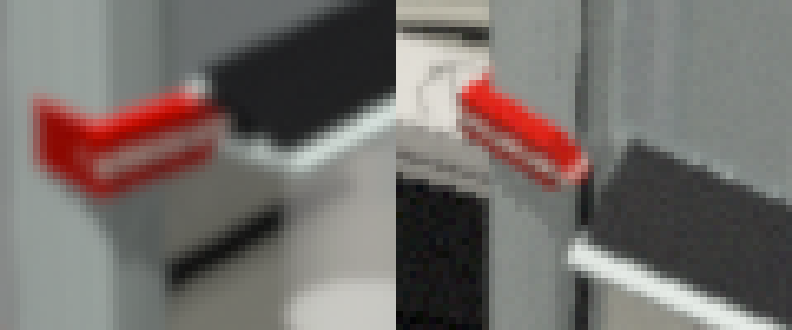

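The side half of the crop shows the lip's front-left lower corner at about (269,191). The top half has it at (288,205), with the clip's white line just above it. I triangulate the same corner for a like-for-like height comparison.

```bash
python3 - <<'E'
from h import *
def t(nm,s,tp):
    p=tri([("side",s),("top",tp)]);print(nm,(H.T@(p-O)).round(4),"resid",(proj("side",p)[0]-s).round(1),(proj("top",p)[0]-tp).round(1))
t("lip",(269.2,191.1),(288.4,205.2))
t("lip",(268.7,190.6),(288.4,205.2));t("lip",(269.2,191.1),(287.9,204.7))
# joint: constant image offset per camera (2 px params each) + hood frame; unknown zm,zl,Xm
obs=[("ML","side",(238.5,189.9)),("ML","top",(271.5,182.5)),("MR","side",(256.5,184.3)),("MR","top",(289.5,193)),
("LL","side",(269.2,191.1)),("LL","top",(288.4,205.2)),("LR0","side",(250+192/2.5,150+98/2.5)),("LR0","top",(240+362/2.5,200+168/2.5)),("LL0","side",(266,224.4)),("LL0","top",(286.8,228.8)),("SL","top",(273.2,232)),("CC","side",(335,248.7)),
("LC","side",(234.3,37.9)),("LC","top",(287.1,77.1)),("RC","side",(326.4,31.4)),("RC","top",(450,135.7))]
for prior in(1.,.3):
    def res(p,full=False):
        ox,oy,yaw,zm,zl,xm,z0,cx,cz,ym,a,b,c,d=p
        P=dict(ML=[xm,.175+ym,zm],MR=[xm,.127+ym,zm],LL=[-.044,.12,zl],LL0=[-.044,.12,z0],LR0=[-.044,-.12,z0],SL=[-.03,.17,.087],CC=[-.155,.017,.086],LC=[cx,.155,cz],RC=[cx,-.155,cz])
        R=Ro.from_euler('z',yaw).as_matrix();r=[]
        for n,cam,uv in obs:
            e=proj(cam,np.array([ox,oy,0])+R@P[n])[0]+((a,b) if cam=="side" else (c,d))-uv
            r.append(e)
        if full:return np.array(r)
        return np.r_[np.ravel(r),np.array([a,b,c,d])*prior,ym/.003,(zl-z0-.0777)/.004]
    s=least_squares(res,[.5127,-.36,-.408,.236,.226,-.013,.14,.01,.51,0,0,0,0,0],x_scale=[.01]*10+[1]*4,loss="soft_l1")
    print(dict(zip("ox oy yaw zm zl xm z0 cx cz ym a b c d".split(),s.x.round(4))),"gap",(s.x[3]-s.x[4]).round(4));print([(o[0],o[1],e.round(1).tolist()) for o,e in zip(obs,res(s.x,True))])
E
```

```text
lip [-0.0438  0.1175  0.2225] resid [0.8 0.8] [ 0.2 -1. ]
lip [-0.0433  0.1176  0.223 ] resid [1.1 1. ] [ 0.2 -1.3]
lip [-0.0443  0.1186  0.2234] resid [0.7 0.6] [ 0.1 -0.8]
{'ox': np.float64(0.5135), 'oy': np.float64(-0.3609), 'yaw': np.float64(-0.404), 'zm': np.float64(0.2407), 'zl': np.float64(0.2275), 'xm': np.float64(-0.018), 'z0': np.float64(0.1506), 'cx': np.float64(0.0077), 'cz': np.float64(0.5121), 'ym': np.float64(0.0018), 'a': np.float64(-0.4258), 'b': np.float64(1.6072), 'c': np.float64(0.1319), 'd': np.float64(1.8233)} gap 0.0131
[('ML', 'side', [1.8, 1.3]), ('ML', 'top', [-0.2, 0.6]), ('MR', 'side', [-0.5, -0.7]), ('MR', 'top', [0.7, -2.1]), ('LL', 'side', [-0.3, 0.4]), ('LL', 'top', [-0.3, -1.1]), ('LR0', 'side', [-0.5, -0.3]), ('LR0', 'top', [-0.7, 0.4]), ('LL0', 'side', [2.5, 0.8]), ('LL0', 'top', [0.7, -3.7]), ('SL', 'top', [-1.4, -3.3]), ('CC', 'side', [1.8, -0.5]), ('LC', 'side', [-0.6, -1.1]), ('LC', 'top', [0.1, 3.5]), ('RC', 'side', [-0.7, -0.7]), ('RC', 'top', [0.6, 1.9])]Traceback (most recent call last):
  File "<stdin>", line 20, in <module>
    return func
[... 966 characters left out ...]
                ^^^^^^^^^^^^^^^^^^^^^^
                             mf)
                             ^^^
    df = [f_eval - f0 for f_eval in f_evals]
                                    ^^^^^^^
    f = np.atleast_1d(self.fun(x, *self.args, **self.kwargs))
                      ~~~~~~~~^^^^^^^^^^^^^^^^^^^^^^^^^^^^^^
    return np.atleast_1d(self.fun(x))
                         ~~~~~~~~^^^
    return self.f(x, *self.args, **self.kwargs)
           ~~~~~~^^^^^^^^^^^^^^^^^^^^^^^^^^^^^^
  File "<stdin>", line 16, in res
  File "h.py", line 5, in proj
    c=eyes.get_calibration(n);K=np.array(c["intrinsics"]);T=np.array(c["camera_from_world"])
ValueError: time passes only in moves, steps and waits
```

Both corners show the same residual pattern, so their relative height can be trusted: marker 0.236, lip 0.2225, a gap of about 13 mm. Raising 13 mm slowly.

```bash
python3 -m handwheel '0 -0.001 -0.002 -0.002 0 0 0; 0 -0.002 -0.004 -0.0035 0 0 0; 0 -0.003 -0.006 -0.005 0 0 0; 0 -0.0037 -0.0078 -0.0067 0 0 0; 0 -0.0043 -0.0093 -0.008 0 0 0; 0 -0.0043 -0.0093 -0.008 0 0 0; 0 -0.0043 -0.0093 -0.008 0 0 0'|grep -E 'tool_pos|force: \['
cat > m3.py <<'E'
from h import *
here()
S=eyes.capture("side");T=eyes.capture("top")
cv2.imwrite("pics/sideN.png",S[:,:,::-1]);cv2.imwrite("pics/topN.png",T[:,:,::-1])
def low(im,c,a,b):  # subpixel lower edge of the bright plate under the dark cover
    g=im[a:b,c].mean(-1);d=np.nonzero(g<60)[0];run=max(np.split(d,np.nonzero(np.diff(d)>1)[0]+1),key=len);e=run[-1]
    k=e+np.argmax(g[e:e+6]);base=g[k+3:k+6].mean();h=(g[k]+base)/2
    j=k+np.argmax(g[k:k+6]<h);return a+j-1+(g[j-1]-h)/(g[j-1]-g[j])
s=np.array([(c,low(S,c,140,225)) for c in(272,274,276,278,280,284)]);t=np.array([(c,low(T,c,160,240)) for c in(294,296,298,300,304,308)])
print(s[:,1].round(1),t[:,1].round(1))
ps=np.polyfit(*s.T,1);pt=np.polyfit(*t.T,1)
# lip edge as 3D line at y=.1: solve x,z so that both image lines pass through it
def f(v,y=.10):
    P=w([v[0],y,v[1]]);a=proj("side",P)[0];b=proj("top",P)[0];return [np.polyval(ps,a[0])-a[1],np.polyval(pt,b[0])-b[1]]
from scipy.optimize import fsolve
for y in(.08,.1,.12):print("line intersection y",y,fsolve(lambda v:f(v,y),[-.044,.23]).round(4))
def one(n,p,X):
    return fsolve(lambda z:np.polyval(p,proj(n,w([X,.11,z[0]]))[0][0])-proj(n,w([X,.11,z[0]]))[0][1],[.23])[0].round(4)
print("single view z at x -.044: side",one("side",ps,-.044),"top",one("top",pt,-.044))
E
python3 m3.py
```

```text
tool_pos: [0.4559, -0.4384, 0.1925]
force: [-4.9, 3.1, -3.0]
t 19.65 tcp [ 0.4559 -0.4384  0.1925] hood [-0.021  -0.0944  0.1925] z in hood [ 0.777 -0.13  -0.616] y [-0.48   0.51  -0.714] F [-4.9  3.1 -3. ] q [ 2.07  0.91 -1.53  2.38  2.2   0.65  1.18]
[183.4 182.4 181.4 180.4 179.4 177.4] [203.  192.5 204.7 205.4 207.4 209. ]
line intersection y 0.08 [-0.0462  0.2404]
line intersection y 0.1 [-0.0358  0.2331]
line intersection y 0.12 [-0.0254  0.2258]
single view z at x -.044: side 0.239 top 0.2506
```

The lip rose 13.3 mm and is now level with the line to within the measuring error. I lower the fingers clear and withdraw.

```bash
python3 -m handwheel '0 0.002 0.004 0.003 0 0 0; 0 0.005 0.011 0.009 0 0 0; 0 0.005 0.011 0.009 0 0 0; 0 0.011 0.018 -0.003 0 0 0; 0 0.017 0.026 -0.015 0 0 0; 0 0.025 0.035 -0.03 0 0 0; 0 0.037 0.024 -0.035 0 0 0; 0 0.05 0.02 -0.04 0 0 0; 0 0.06 0.015 -0.045 0 0 0; 0 0.06 0.015 -0.045 0 0 0; 0 0.06 0.015 -0.045 0 0 0'|grep -E 'tool_pos|force: \['
sed -i 's/(294,296,298,300,304,308)/(298,300,304,308,312,316)/' m3.py; python3 m3.py
python3 - <<'E'
from h import *
for n in("lip_edge","mark"):
    print(n,[(round(m["confidence"],2),np.round(m["rect"],1).tolist()) for m in eyes.masks_of("side",n)[:1]])
E
```

```text
tool_pos: [0.3839, -0.4571, 0.1928]
force: [-0.4, 0.5, -0.5]
t 20.6667 tcp [ 0.3839 -0.4571  0.1928] hood [-0.0797 -0.1402  0.1928] z in hood [ 0.775 -0.127 -0.619] y [-0.484  0.511 -0.71 ] F [-0.4  0.5 -0.5] q [ 2.31  0.84 -1.54  2.42  2.2   0.44  1.26]
[183.4 182.4 181.4 180.5 179.4 177.4] [193.2 205.4 207.4 209.  210.6 212.8]
line intersection y 0.08 [-0.0378  0.2344]
line intersection y 0.1 [-0.0257  0.226 ]
line intersection y 0.12 [-0.0136  0.2176]
single view z at x -.044: side 0.239 top 0.2609
lip_edge [(0.73, [290.1, 119.3, 82.5, 130.1])]
mark [(0.66, [243.8, 184.1, 30.3, 16.1])]
```

```bash
python3 - <<'E'
from h import *
T=cv2.imread("pics/topN.png").astype(int);g=(T[...,1]-np.maximum(T[...,0],T[...,2]))>25
r,c=np.nonzero(g);m=(abs(r-268)<30)&(abs(c-297)<30);print(m.sum(),(c[m].mean(),r[m].mean(),c[m].min(),c[m].max(),r[m].min(),r[m].max()) if m.any() else "hidden")
for z in(.1015,.0955):
    e=np.array([proj("top",w([-.112+.015*np.cos(a),.057+.015*np.sin(a),z]))[0] for a in np.linspace(0,6.28,40)]);print(z,e.mean(0),e.min(0),e.max(0))
here()
E
```

```text
135 (np.float64(296.31851851851854), np.float64(271.10370370370373), np.int64(290), np.int64(308), np.int64(259), np.int64(277))
0.1015 [296.77857245 267.58307096] [290.15251937 262.12490506] [303.25353311 273.31744219]
0.0955 [296.6982008  268.96984584] [290.09850604 263.52278241] [303.14732588 274.69236302]
t 20.8667 tcp [ 0.3852 -0.4549  0.1922] hood [-0.0794 -0.1376  0.1922] z in hood [ 0.775 -0.123 -0.62 ] y [-0.486  0.511 -0.709] F [0.4 0.2 0.9] q [ 2.31  0.84 -1.54  2.42  2.2   0.44  1.26]
```

```bash
python3 -c "
from cell import workorder
print(workorder.finish_job())"
```

```text
the job is handed in; nothing more can be done
None
```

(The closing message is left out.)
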